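Close the SSD enclosure: slide its cover home until the tab clicks

TASK

The customer's SSD is back in its dark enclosure, which lies loosely in the assembly cradle with its open end towards you. Pick up the loose ivory cover, start it nose first into the enclosure's two rails and slide it fully home, against the cradle's end stop, until its flexible tab clicks down behind the ledge; do not force it, and leave everything else on the desk where it is.

Things in the scene. Friction and masses are not known exactly. Their poses are not given: they have to be found in the camera images.
- cover_mid (a point): Centre (half-way up) of the ivory cover: rigid smooth plastic slide lid, 117 long (x) x 50 wide (y) x 8 mm high (z), about 65 g, flat on the desk, right way up. +x points to its nose (enters the rails first), -x to its tail, z up. Its straight sides, 8 mm high, can be pinched across the 50 mm. Top flat; underside hollow with a runner 6 wide x 5 mm deep along each side, on which it slides.
- cover_nose (a point): Middle of the cover's nose end, half-way up, 58.5 mm ahead of cover_mid. Five thin grey lines across the top mark the nose half. Axes as cover_mid.
- cover_tail (a point): Middle of the cover's flat upright tail end face (50 wide x 8 mm high), half-way up, 58.5 mm behind cover_mid (cover's -x): the face to push it home by. Axes as cover_mid.
- tab (a joint): Bend (rad) of the flexible tab: a springy tongue 15 wide x 32 mm long cut into the cover's tail half (orange ridges), rooted towards the nose. 0 relaxed, flush; positive bent up. A barb below it, ramp to the nose, square to the tail, rides up the ledge from 9 mm before home on (bend up to about 0.065, push up to 8 to 12 N) and snaps back to 0 behind it about 1.2 mm before the end of its travel.
- case_home (a point): Where cover_mid is (moving with the enclosure) when the cover is fully home, flat on the rails, nose against the enclosure's closed back wall, tail 3 mm proud of the mouth end. +x: the way the cover slides in; y across; z up. The dark enclosure, 120 long x 64 wide x 26.5 mm high, underside 16 mm above the desk, reaches from 55.5 mm behind this point (mouth end) to 64.5 mm ahead; its top is 8.5 mm above.
- case_mouth (a point): Axes as case_home. Middle of the mouth end at the height of the rail tops, 30 mm above the desk (55.5 mm behind and 4 mm below case_home). The rails' tops are 19.5 to 26 mm either side. For the first 11 mm they are open from above, a landing for the cover's nose between side walls narrowing from 60 to 52 mm. The space before the mouth is free but for the cradle's base, 8 mm high.
- case_lips (a point): Axes as case_home. Middle, between the two lips, of where they begin: 16 mm in from the mouth, at the height of their undersides, 9.5 mm above the rail tops (the cover is 8 mm high). They are 3 mm thick and cover the outer 3 mm of each side of the cover; a slanted lead-in 5 mm long stands before each. The groove beneath is 52 mm wide for the 50 mm cover.
- case_ledge (a point): Axes as case_home. Middle of the rounded top of the ledge: the light grey front wall, 4 mm thick and 36 mm wide, between the rails; 3 mm in from the mouth, 4 mm above the rail tops. It fits between the cover's runners, 1 mm below its top plate.
- cover: The cover itself; origin at the centre of its underside, axes as cover_mid.
- case: The enclosure; origin on the desk level under its middle, axes as case_home. It lies loosely in a grey cradle fixed to the desk, between felt-lined guides: any push along +x above about 2.5 N slides it back, by 5 to 30 mm (different each time), until its back meets the cradle's end stop (38 mm high); only then does it hold against the push of the click.
- bare_drive: Bystander, to be left alone: bare 2.5-inch drive 100 x 70 x 9.5 mm lying where the cover might have lain; origin at the centre of its underside.
- board: Bystander, to be left alone: green circuit board 95 x 58 x 10 mm; origin at the centre of its underside.
- screw_tray: Bystander, to be left alone: blue divided screw tray 110 x 80 x 24 mm; origin at the centre of its underside.
- driver: Bystander, to be left alone: green screwdriver 160 mm long, 26 mm thick; origin at the centre of its underside.
- tweezers: Bystander, to be left alone: steel tweezers 130 mm long, 8 mm high; origin at the centre of its underside.
- desk_drive: Bystander, to be left alone: 3.5-inch drive 147 x 102 x 26 mm; origin at the centre of its underside.
- mouse: Bystander, to be left alone: black computer mouse 105 x 60 x 34 mm; origin at the centre of its underside.
- mug: Bystander, to be left alone: white mug 80 mm wide, 95 mm high; origin at the centre of its underside.
Not all that is in view belongs to the job. Leave any blue look-alike of the cover alone.

How it is judged:
By the outcome, as a careful person would: the job done as asked, in the order asked, and still so for the second after the job is handed in, with the robot touching nothing.
It also fails if it takes over 58 s, if anything falls off the work surface, if the arm or the gripper's body presses on something with over 40 N, if the wrist force passes 120 N, or if a joint passes its speed limit or range.

ROBOT

A 6-joint arm with a two-finger parallel gripper is mounted at the origin on the work surface. World frame = base frame: x ahead of the robot, y to its left, z up, the work surface at z = 0. Lengths are in m, angles in rad, forces in N, time in s.
With the tool pointing down it reaches from about 0.25 to 0.725 m from the base axis. Payload 4 kg.
Tool frame: the origin (TCP) lies on the centre line of the jaws, within the pads' length; the fingertips stand 11 mm ahead of it and the grasp point (between the pads) lies 8 mm behind it; z points along the fingers, y is the direction in which the jaws open and shut (so a half turn about z gives the same grasp; the last joint's range is limited). The gripper opens to 85 mm and grips with 20 to 120 N. Pads are 22 mm wide; open, the fingers measure 114 mm over their backs; the gripper's body (76 mm by 85 mm) begins 54 mm behind the grasp point. The pads swing forward as they close: fully open they stand 13 mm farther back than shut.
Start: joints at [1.313, 0.241, 0.005, 1.335, 0, 1.571], TCP at [0.127, 0.483, 0.242] pointing down, gripper open.
Joint ranges: [-2.72, 2.72], [-1.05, 1.87], [-1.09, 1.28], [-1.99, 2.15], [-1.42, 1.44], [-3.14, 3.14]. Speed limits (rad/s): [2.79, 2.79, 3.14, 3.14, 3.14, 3.14].

INTERFACE

Orientations are given as a unit quaternion [x, y, z, w].
In Python, from bench import env, grab_frame, get_calibration, ticket gives the robot as it stands. The module is installed in compiled form; this text tells all that it offers.
- The arm moves only by the tool servo_tool, never from a script. Its argument "rows" is a list of rows, each an object with "hand": the gripper's target within -1 to 1 (fully open at 1, half-way at 0, shut at -1); "translation": the shift along the tool's x, y, z in cm, a list of three; "dr": the turn, a rotation vector about the tool's x, y, z in rad, a list of three. A call has 1 to 8 rows; each row shifts and turns the pose as measured when the row begins, along the tool's axes as they then stand; what a row does not reach is not made up. A row lasts 1/8 s, in which the tool goes at most 62.5 mm and 10.7 degrees, less where a joint would pass 70% of its speed; a pose out of reach is approached as far as the arm can. A call is refused whole if a number of a shift passes 6.25 or a number of a turn 0.188, either way. A call with a gripper value outside its range is refused whole. The fingers move at their own pace and stop on an object; "force" is the grip in N (left out, the last holds). Time passes only in rows, so rows that do not move let the fingers close. It gives the time, the measured TCP pose, the force and the opening at its end, in the units of the state.
- env.get_obs(): the state, without advancing time (a new reading comes with each control period).
- grab_frame(name): name is "scene" or "side" or "wrist"; returns the picture (420x560x3 uint8, red, green, blue); there is no depth.
- get_calibration(name): a dict with "camera_matrix" (3x3 intrinsics, pixels), "R" (3x3) and "t" (3): a world point X has camera coordinates R X + t; the wrist camera has in their place "mount" (4x4, takes a point from camera to tool coordinates, whose origin is the TCP and whose axes are the flange's). Camera axes: x right, y down, z forward; pixel columns grow to the right and rows downward; lengths in m; the calibration is good to about 2 mm. A picture is of the moment at which its call begins: read the wrist's pose just before it. get_calibration takes no time and is no camera call.
- ticket.job_done(): hands the job in, once; it reports no verdict.
The state is a dict: "clock": time; "qpos": joint angles; "qd": joint speeds; "tau": joint torques, N m; "ee_pos": TCP position; "tcp_rot": TCP orientation; "force": force on the tool from outside, world axes, zero at the start; "moment": the same for the moment, N m; "opening": opening from 0.0 (shut) to 1.0 (fully open).
Only numpy, scipy, OpenCV 4.12 (cv2) and the standard library are available. Lean on these libraries where they do the work, as an engineer would, in place of code of your own. Each camera call takes 0.05 s, during which the arm holds its last target.

## Working session

There is one attempt and no reset: what is moved stays moved. The work goes in short steps, Python scripts to look and compute and a tool call to move; the robot and the scene stay as the last step left them, time stands still between calls to the robot, and variables do not carry over. Pictures are saved under pics/ and viewed, and the job is handed in when it is done.

Besides the shell and the picture viewer there is one more tool, called after "Call:" by a JSON object that holds its "name" and its "arguments". servo_tool: Moves the arm, as the interface text tells. Its arguments: {"type":"object","properties":{"rows":{"type":"array","items":{"type":"object","properties":{"hand":{"type":"number"},"translation":{"type":"array","items":{"type":"number"}},"dr":{"type":"array","items":{"type":"number"}}}}},"force":{"type":"number"}},"required":["rows"]}

```bash
mkdir -p pics; ls; python3 - <<'E'
from bench import env, grab_frame, get_calibration
import cv2
for n in ["scene","side","wrist"]:
    c=get_calibration(n); print(n,{k:__import__('numpy').round(v,4).tolist() for k,v in c.items()})
o=env.get_obs(); print(o)
for n in ["scene","side","wrist"]:
    cv2.imwrite(f"pics/{n}0.png",grab_frame(n)[:,:,::-1])
E
```

```text
pics
scene {'camera_matrix': [[424.0744, 0.0, 276.1718], [0.0, 424.0744, 214.0191], [0.0, 0.0, 1.0]], 'R': [[0.6621, 0.7493, 0.0088], [0.6118, -0.5338, -0.5837], [-0.4327, 0.3918, -0.8119]], 't': [-0.3429, -0.2785, 1.3927]}
side {'camera_matrix': [[497.28, 0.0, 276.219], [0.0, 497.28, 205.1521], [0.0, 0.0, 1.0]], 'R': [[0.9622, -0.2714, 0.0233], [-0.1258, -0.5183, -0.8459], [0.2416, 0.811, -0.5329]], 't': [-0.506, 0.1058, 1.3706]}
wrist {'camera_matrix': [[303.1698, 0.0, 277.8476], [0.0, 303.1698, 208.1902], [0.0, 0.0, 1.0]], 'mount': [[0.0006, -0.9626, -0.2711, 0.0688], [1.0, 0.0004, 0.0006, -0.0009], [-0.0005, -0.2711, 0.9626, -0.1319], [0.0, 0.0, 0.0, 1.0]]}
{'clock': 0.0, 'qpos': array([ 1.31298886e+00,  2.41374932e-01,  3.72546730e-03,  1.33522062e+00,
       -1.80785139e-05,  1.57079863e+00]), 'qd': array([-0.00092851, -0.00108144, -0.00089929,  0.00058484,  0.00023255,
        0.00059465]), 'tau': array([ 4.39166979e-05, -3.72319150e+01,  2.52406830e+01,  1.68827490e-02,
        1.19549636e-04, -8.29203884e-06]), 'ee_pos': array([0.12732835, 0.48287772, 0.24143243]), 'tcp_rot': array([ 1.28548108e-01,  9.91702732e-01, -1.02943735e-03, -1.24322136e-04]), 'force': array([-0.01593956,  1.0104116 , -0.48560786]), 'moment': array([ 0.04055025,  0.01048887, -0.02411846]), 'opening': 0.999750770437369}
```

View pics/scene0.png

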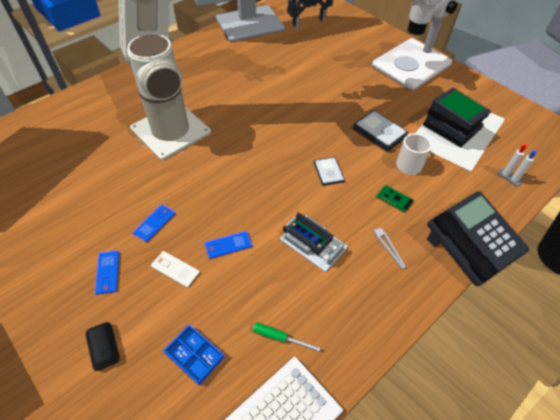

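View pics/side0.png

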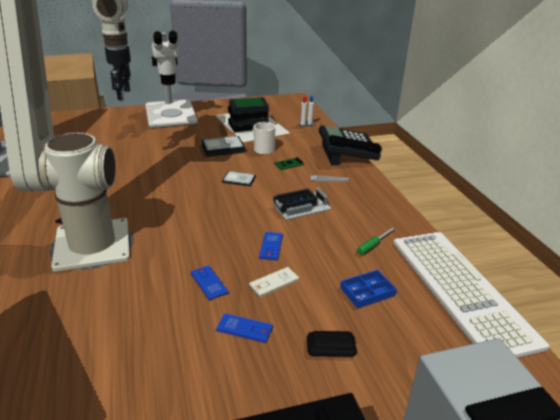

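View pics/wrist0.png

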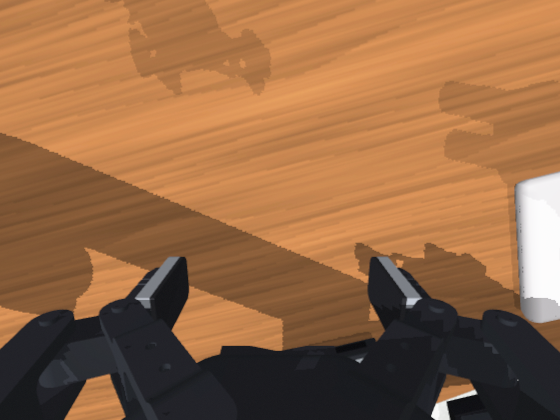

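The only ivory slide lid is at scene (175,268) and side (274,281). There are blue look-alikes at scene (154,223), (107,272) and (228,244), which I'll leave alone. The dark enclosure and cradle are at scene (314,238). Next I'll confirm with enlarged crops and triangulate.

```bash
cat > h.py <<'E'
import numpy as np, cv2
from bench import env, grab_frame, get_calibration
from scipy.spatial.transform import Rotation as Ro
def cam(n,obs=None):
    c=get_calibration(n);K=np.array(c["camera_matrix"])
    if n!="wrist": return K,np.array(c["R"]),np.array(c["t"])
    T=np.eye(4);T[:3,:3]=Ro.from_quat(obs["tcp_rot"]).as_matrix();T[:3,3]=obs["ee_pos"]
    M=np.linalg.inv(T@np.array(c["mount"]));return K,M[:3,:3],M[:3,3]
def ray(C,p):
    K,R,t=C;d=R.T@np.linalg.inv(K)@np.array([p[0],p[1],1.]);return -R.T@t,d/np.linalg.norm(d)
def plane(C,p,z):
    o,d=ray(C,p);return o+d*(z-o[2])/d[2]
def proj(C,X):
    K,R,t=C;u=K@(R@np.asarray(X,float)+t);return u[:2]/u[2]
def tri(pairs):
    A=np.zeros((3,3));b=np.zeros(3);L=[]
    for C,p in pairs:
        o,d=ray(C,p);P=np.eye(3)-np.outer(d,d);A+=P;b+=P@o;L.append((P,o))
    X=np.linalg.solve(A,b);return X,[np.linalg.norm(P@(X-o)) for P,o in L]
E
python3 - <<'E'
from h import *
s=cv2.imread("pics/scene0.png");d=cv2.imread("pics/side0.png")
def ivory(im,roi):
    x,y,w,h=roi;hsv=cv2.cvtColor(im,cv2.COLOR_BGR2HSV);m=((hsv[...,1]<70)&(hsv[...,2]>150)).astype(np.uint8)
    mm=np.zeros_like(m);mm[y:y+h,x:x+w]=m[y:y+h,x:x+w]
    cs,_=cv2.findContours(mm,cv2.RETR_EXTERNAL,cv2.CHAIN_APPROX_NONE);c=max(cs,key=cv2.contourArea)
    return cv2.minAreaRect(c),cv2.moments(c)
P=[]
for n,im,roi in(("scene",s,(140,245,70,50)),("side",d,(240,262,70,40))):
    r,m=ivory(im,roi);c=(m['m10']/m['m00'],m['m01']/m['m00']);print(n,c,r);C=cam(n);P.append((C,c))
    b=cv2.boxPoints(r);print([plane(C,q,.006).round(3).tolist() for q in b],plane(C,c,.006).round(4))
print(tri(P))
a=cv2.resize(s[240:300,135:215],None,fx=5,fy=5,interpolation=2);b=cv2.resize(s[200:280,270:360],None,fx=5,fy=5,interpolation=2)
cv2.imwrite("pics/c1.png",np.hstack([a,cv2.resize(d[255:310,240:310],(380,300),interpolation=2)]))
cv2.imwrite("pics/c2.png",b)
cv2.imwrite("pics/c3.png",cv2.resize(d[180:230,260:340],None,fx=8,fy=8,interpolation=2))
E
```

```text
scene (174.85975735142912, 268.61916512440877) ((174.75860595703125, 268.41839599609375), (45.57468795776367, 20.22210121154785), 29.981639862060547)
[[0.395, -0.324, 0.006], [0.368, -0.277, 0.006], [0.491, -0.238, 0.006], [0.515, -0.285, 0.006]] [ 0.4442 -0.281   0.006 ]
side (273.30839367122553, 280.5081791364977) ((273.69232177734375, 280.4615478515625), (15.692309379577637, 47.53847122192383), 67.38013458251953)
[[0.379, -0.269, 0.006], [0.506, -0.227, 0.006], [0.504, -0.286, 0.006], [0.381, -0.324, 0.006]] [ 0.4399 -0.2775  0.006 ]
(array([ 0.44140464, -0.27918493,  0.00503131]), [np.float64(0.0024600150616612497), np.float64(0.0024600150616611283)])
```

View pics/c1.png

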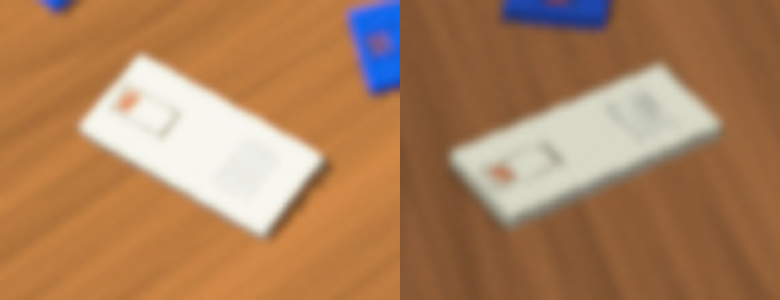

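View pics/c2.png

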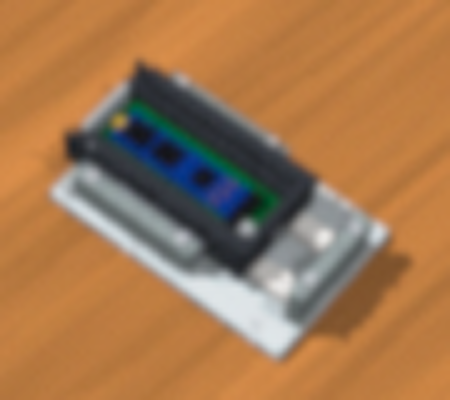

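View pics/c3.png

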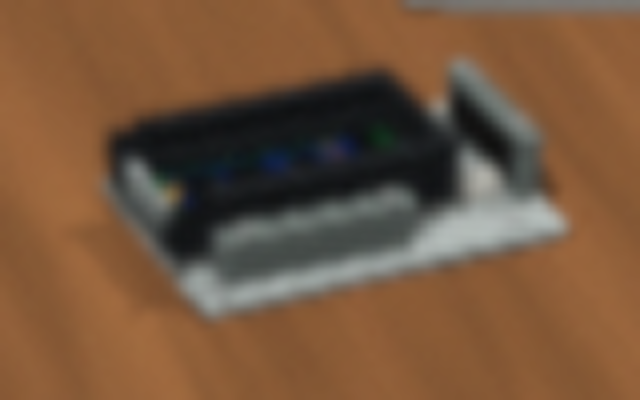

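The crops show the ivory cover right way up. Its nose (grey lines) points to the right in both views (+x) and the orange tab is on the left, so this is the right part. The enclosure's mouth, with its grey ledge, is on the left, and the end stop is on the right. Next I'll locate the enclosure roughly and plan a hover.

```bash
cat >> h.py <<'E'
def plan(pos,yaw,n,obs=None):
    """print n rows to pose: tool down, tool x at yaw (world, rad); yaw change via shortest unless n/a"""
    o=obs or env.get_obs();p=np.array(o["ee_pos"]);R=Ro.from_quat(o["tcp_rot"])
    Rt=Ro.from_matrix(np.array([[np.cos(yaw),np.sin(yaw),0],[np.sin(yaw),-np.cos(yaw),0],[0,0,-1]]))
    rv=(R.inv()*Rt).as_rotvec();
    print("total rv",rv.round(3),"dist",np.linalg.norm(np.array(pos)-p).round(4))
    st=(np.array(pos)-p)/n
    for i in range(n):
        Ri=R*Ro.from_rotvec(rv*i/n);t=Ri.inv().apply(st)*100
        print((t.round(2)+0).tolist(),(rv/n).round(3).tolist())
def say():
    o=env.get_obs();M=Ro.from_quat(o["tcp_rot"]).as_matrix()
    print("t",round(o["clock"],2),"p",o["ee_pos"].round(4),"yaw",np.degrees(np.arctan2(M[1,0],M[0,0])).round(2),"z",M[:,2].round(4),"F",o["force"].round(2),"op",round(o["opening"],3));return o
E
python3 - <<'E'
from h import *
S=cam("scene");D=cam("side")
# crop coords -> full
f=lambda x,y:(270+x/5,200+y/5); g=lambda x,y:(260+x/8,180+y/8)
for nm,a,b,z in [("wall far-back top R corner",f(317,185),g(390,75),.0425),("far mouth top",f(138,63),g(112,140),.0425)]:
    print(nm,tri([(S,a),(D,b)]),plane(S,a,z).round(3),plane(D,b,z).round(3))
print("near mouth top",plane(S,f(73,140),.0425).round(3),"near back",plane(S,f(240,270),.0425).round(3))
plan([.41,-.27,.24],np.radians(18.5),16)
E
```

```text
wall far-back top R corner (array([0.65508461, 0.07816007, 0.0375567 ]), [np.float64(0.0014932125035442736), np.float64(0.001493212503544362)]) [0.658 0.074 0.043] [0.652 0.072 0.042]
far mouth top (array([0.53569442, 0.06187014, 0.03504534]), [np.float64(0.0003932417054498264), np.float64(0.0003932417054499168)]) [0.54  0.058 0.042] [0.532 0.051 0.042]
near mouth top [ 0.554 -0.003  0.042] near back [0.668 0.008 0.042]
total rv [-1.000e-03  2.000e-03  2.561e+00] dist 0.8043
[-2.91, -4.1, 0.02] [-0.0, 0.0, 0.16]
[-3.52, -3.58, 0.02] [-0.0, 0.0, 0.16]
[-4.05, -2.98, 0.02] [-0.0, 0.0, 0.16]
[-4.47, -2.29, 0.01] [-0.0, 0.0, 0.16]
[-4.78, -1.55, 0.01] [-0.0, 0.0, 0.16]
[-4.97, -0.77, 0.01] [-0.0, 0.0, 0.16]
[-5.03, 0.03, 0.01] [-0.0, 0.0, 0.16]
[-4.96, 0.83, 0.01] [-0.0, 0.0, 0.16]
[-4.76, 1.61, 0.01] [-0.0, 0.0, 0.16]
[-4.44, 2.35, 0.01] [-0.0, 0.0, 0.16]
[-4.01, 3.03, 0.01] [-0.0, 0.0, 0.16]
[-3.48, 3.63, 0.01] [-0.0, 0.0, 0.16]
[-2.86, 4.14, 0.01] [-0.0, 0.0, 0.16]
[-2.16, 4.54, 0.01] [-0.0, 0.0, 0.16]
[-1.41, 4.83, 0.01] [-0.0, 0.0, 0.16]
[-0.62, 4.99, 0.01] [-0.0, 0.0, 0.16]
```

Call:
{"name": "servo_tool", "arguments": {"rows": [{"hand": 1, "translation": [-2.9, -4.1, 0], "dr": [0, 0, 0.16]}, {"hand": 1, "translation": [-3.5, -3.6, 0], "dr": [0, 0, 0.16]}, {"hand": 1, "translation": [-4.05, -3.0, 0], "dr": [0, 0, 0.16]}, {"hand": 1, "translation": [-4.5, -2.3, 0], "dr": [0, 0, 0.16]}, {"hand": 1, "translation": [-4.8, -1.55, 0], "dr": [0, 0, 0.16]}, {"hand": 1, "translation": [-5, -0.8, 0], "dr": [0, 0, 0.16]}, {"hand": 1, "translation": [-5, 0, 0], "dr": [0, 0, 0.16]}, {"hand": 1, "translation": [-5, 0.8, 0], "dr": [0, 0, 0.16]}]}}

```text
clock: 1.15
ee_pos: [0.2636, 0.0944, 0.2403]
tcp_rot: [0.707, 0.707, -0.001, 0.002]
force: [1.2, 1.0, -0.5]
opening: 0.999
```

```bash
python3 - <<'E'
from h import *
say()
plan([.52,0.03,.22],np.radians(7),5)
E
```

```text
t 1.15 p [0.2636 0.0944 0.2403] yaw 90.02 z [ 0.0017 -0.004  -1.    ] F [ 1.16  1.01 -0.46] op 0.999
total rv [0.004 0.002 1.449] dist 0.2651
[-1.29, 5.13, 0.42] [0.001, 0.0, 0.29]
[0.23, 5.28, 0.41] [0.001, 0.0, 0.29]
[1.73, 4.99, 0.41] [0.001, 0.0, 0.29]
[3.09, 4.29, 0.41] [0.001, 0.0, 0.29]
[4.18, 3.23, 0.41] [0.001, 0.0, 0.29]
```

```bash
python3 - <<'E'
from h import *
plan([.55,0.03,.22],np.radians(7),8)
E
```

```text
total rv [0.004 0.002 1.449] dist 0.2942
[-0.8, 3.58, 0.26] [0.001, 0.0, 0.181]
[-0.15, 3.67, 0.26] [0.001, 0.0, 0.181]
[0.52, 3.63, 0.26] [0.001, 0.0, 0.181]
[1.16, 3.48, 0.26] [0.001, 0.0, 0.181]
[1.77, 3.21, 0.26] [0.001, 0.0, 0.181]
[2.32, 2.84, 0.25] [0.001, 0.0, 0.181]
[2.79, 2.38, 0.25] [0.001, 0.0, 0.181]
[3.18, 1.84, 0.25] [0.001, 0.0, 0.181]
```

Call:
{"name": "servo_tool", "arguments": {"rows": [{"hand": 1, "translation": [-0.8, 3.6, 0.25], "dr": [0, 0, 0.18]}, {"hand": 1, "translation": [-0.15, 3.7, 0.25], "dr": [0, 0, 0.18]}, {"hand": 1, "translation": [0.5, 3.65, 0.25], "dr": [0, 0, 0.18]}, {"hand": 1, "translation": [1.15, 3.5, 0.25], "dr": [0, 0, 0.18]}, {"hand": 1, "translation": [1.8, 3.2, 0.25], "dr": [0, 0, 0.18]}, {"hand": 1, "translation": [2.3, 2.85, 0.25], "dr": [0, 0, 0.18]}, {"hand": 1, "translation": [2.8, 2.4, 0.25], "dr": [0, 0, 0.18]}, {"hand": 1, "translation": [3.2, 1.85, 0.25], "dr": [0, 0, 0.18]}]}}

```text
clock: 2.15
ee_pos: [0.5558, 0.0163, 0.2192]
tcp_rot: [0.999, 0.038, 0.0, 0.002]
force: [1.3, 0.3, 0.6]
opening: 0.999
```

Call:
{"name": "servo_tool", "arguments": {"rows": [{"hand": 1, "translation": [0, 0, 0], "dr": [0, 0, 0]}]}}

```text
clock: 2.28
ee_pos: [0.5572, 0.0156, 0.2176]
tcp_rot: [0.999, 0.038, -0.001, 0.002]
force: [-0.5, 0.3, -0.1]
opening: 1.002
```

```bash
python3 - <<'E'
from h import *
o=say();im=grab_frame("wrist");np.savez("w1.npz",pos=o["ee_pos"],rot=o["tcp_rot"])
cv2.imwrite("pics/w1.png",im[:,:,::-1])
E
```

```text
t 2.27 p [0.5572 0.0156 0.2176] yaw 4.31 z [-0.0013 -0.0032 -1.    ] F [-0.46  0.28 -0.1 ] op 1.002
```

View pics/w1.png

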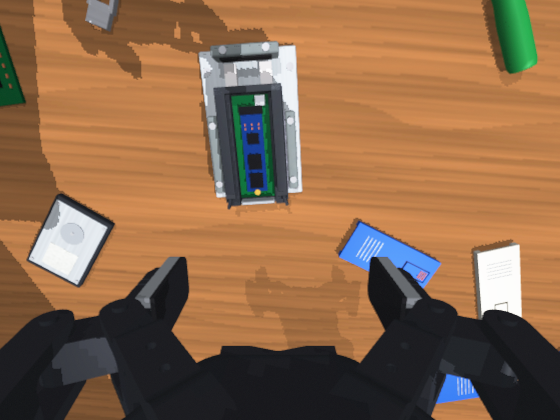

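The wrist view shows the enclosure with its mouth at about (260,203) and its back at about (248,88). Its end stop is at about (248,47), and the cover is at the right (500,280).

```bash
python3 - <<'E'
from h import *
im=cv2.imread("pics/w1.png")
cv2.imwrite("pics/w1c.png",cv2.resize(im[35:215,190:310],None,fx=3.3,fy=3.3,interpolation=cv2.INTER_CUBIC))
E
```

```text
(no output)
```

View pics/w1c.png

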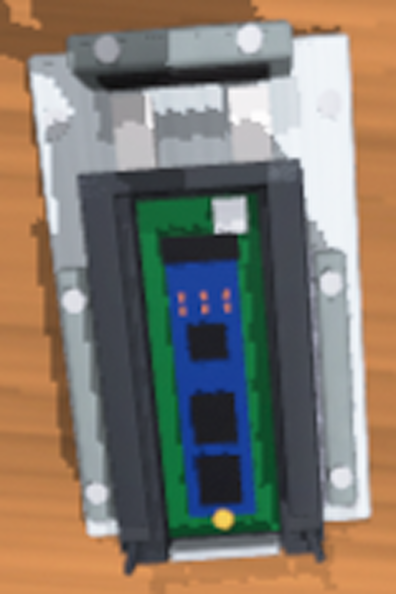

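```bash
python3 - <<'E'
from h import *
d=np.load("w1.npz");C=cam("wrist",dict(ee_pos=d["pos"],tcp_rot=d["rot"]))
f=lambda x,y:(190+x/3.3-.35,35+y/3.3-.35)
P={k:plane(C,f(*v),z) for k,v,z in [("bl",(79,177),.0425),("br",(300,159),.0425),("ml",(128,566),.0425),("mr",(323,556),.0425),("il_back",(134,195),.0425),("ir_back",(263,188),.0425),("il_m",(169,540),.0425),("ir_m",(286,540),.0425),("ledgeL",(172,547),.034),("ledgeR",(281,540),.034),("stopL",(68,85),.038),("stopR",(288,80),.038)]}
for k,v in P.items(): print(k,v[:2].round(4))
a=lambda u,v:np.degrees(np.arctan2(*(P[v]-P[u])[1::-1])).round(2)
L=lambda u,v:np.linalg.norm(P[v]-P[u]).round(4)
print(a("ml","bl"),L("ml","bl"),a("mr","br"),L("mr","br"),"w",L("ml","mr"),L("bl","br"),L("il_back","ir_back"),L("il_m","ir_m"),L("ledgeL","ledgeR"),a("il_m","il_back"),a("ir_m","ir_back"),"back perp",a("br","bl")-90,"ledge",a("ledgeR","ledgeL")-90,"stop",a("stopR","stopL")-90)
E
```

```text
bl [0.6519 0.0824]
br [0.6614 0.0197]
ml [0.5372 0.0648]
mr [0.5451 0.0032]
il_back [0.6482 0.0666]
ir_back [0.6529 0.0297]
il_m [0.5467 0.0522]
ir_m [0.5495 0.0153]
ledgeL [0.5422 0.052 ]
ledgeR [0.5472 0.0168]
stopL [0.6765 0.0869]
stopR [0.6825 0.0247]
8.73 0.116 8.05 0.1175 w 0.0621 0.0635 0.0372 0.037 0.0355 8.06 7.89 back perp 8.689999999999998 ledge 8.090000000000003 stop 5.549999999999997
```

```bash
python3 - <<'E'
from h import *
plan([.38,-.30,.17],np.radians(18.5),8)
E
```

```text
total rv [ 0.002  0.003 -0.246] dist 0.3647
[-2.49, 3.77, 0.61] [0.0, 0.0, -0.031]
[-2.61, 3.69, 0.61] [0.0, 0.0, -0.031]
[-2.72, 3.61, 0.61] [0.0, 0.0, -0.031]
[-2.83, 3.52, 0.61] [0.0, 0.0, -0.031]
[-2.94, 3.43, 0.61] [0.0, 0.0, -0.031]
[-3.04, 3.34, 0.6] [0.0, 0.0, -0.031]
[-3.14, 3.25, 0.6] [0.0, 0.0, -0.031]
[-3.24, 3.15, 0.6] [0.0, 0.0, -0.031]
```

Call:
{"name": "servo_tool", "arguments": {"rows": [{"hand": 1, "translation": [-2.5, 3.75, 0.5], "dr": [0, 0, -0.03]}, {"hand": 1, "translation": [-2.6, 3.7, 0.5], "dr": [0, 0, -0.03]}, {"hand": 1, "translation": [-2.7, 3.6, 0.5], "dr": [0, 0, -0.03]}, {"hand": 1, "translation": [-2.85, 3.5, 0.5], "dr": [0, 0, -0.03]}, {"hand": 1, "translation": [-2.95, 3.45, 0.6], "dr": [0, 0, -0.03]}, {"hand": 1, "translation": [-3.05, 3.35, 0.6], "dr": [0, 0, -0.03]}, {"hand": 1, "translation": [-3.15, 3.25, 0.6], "dr": [0, 0, -0.03]}, {"hand": 1, "translation": [-3.25, 3.15, 0.6], "dr": [0, 0, -0.03]}]}}

```text
clock: 3.32
ee_pos: [0.3715, -0.3019, 0.1757]
tcp_rot: [0.985, 0.173, -0.002, 0.001]
force: [0.3, -1.5, 0.6]
opening: 0.999
```

Call:
{"name": "servo_tool", "arguments": {"rows": [{"hand": 1, "translation": [0, 0, 0], "dr": [0, 0, 0]}]}}

```text
clock: 3.45
ee_pos: [0.3691, -0.3028, 0.1755]
tcp_rot: [0.985, 0.172, -0.002, 0.0]
force: [0.8, 1.1, 0.3]
opening: 1.001
```

```bash
python3 - <<'E'
from h import *
o=say();im=grab_frame("wrist");np.savez("w2.npz",pos=o["ee_pos"],rot=o["tcp_rot"])
cv2.imwrite("pics/w2.png",im[:,:,::-1])
E
```

```text
t 3.45 p [ 0.3691 -0.3028  0.1755] yaw 19.8 z [-0.0043 -0.0014 -1.    ] F [0.82 1.1  0.32] op 1.001
```

View pics/w2.png

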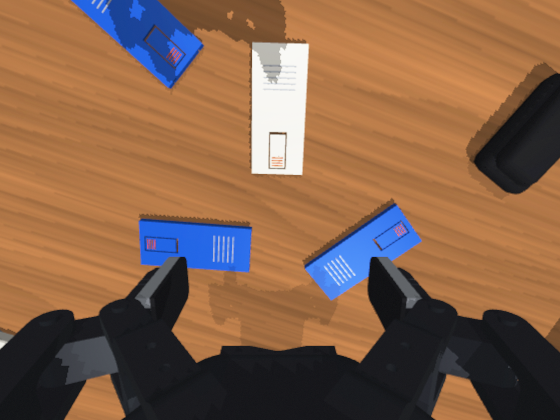

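The cover spans columns 252–308 and rows 42–175. The blue look-alikes start at least 30 mm behind its tail, so the fingers will clear them. Next I'll extract its corners and check height from two views.

```bash
cat >> h.py <<'E'
def quad(im,roi,shade=True):
    x,y,w,h=roi;hsv=cv2.cvtColor(im,cv2.COLOR_BGR2HSV);m=((hsv[...,1]<60)&(hsv[...,2]>90)).astype(np.uint8)
    mm=np.zeros_like(m);mm[y:y+h,x:x+w]=m[y:y+h,x:x+w];mm=cv2.morphologyEx(mm,cv2.MORPH_CLOSE,np.ones((5,5)))
    cs,_=cv2.findContours(mm,cv2.RETR_EXTERNAL,cv2.CHAIN_APPROX_NONE);c=cv2.convexHull(max(cs,key=cv2.contourArea))
    for e in np.arange(.01,.1,.005):
        q=cv2.approxPolyDP(c,e*cv2.arcLength(c,True),True)
        if len(q)<=4:break
    return q[:,0].astype(float)
E
python3 - <<'E'
from h import *
d=np.load("w2.npz");C=cam("wrist",dict(ee_pos=d["pos"],tcp_rot=d["rot"]))
q=quad(cv2.imread("pics/w2.png"),(225,25,110,170));print(q.tolist())
for z in(.008,):
    X=np.array([plane(C,p,z) for p in q]);print(X.round(4).tolist())
    for i in range(4):
        v=X[(i+1)%4]-X[i];print(np.linalg.norm(v).round(4),np.degrees(np.arctan2(v[1],v[0])).round(1))
    print("mid",X.mean(0).round(4))
m=q.mean(0)
S=cam("scene")
print(tri([(C,m),(S,(174.9,268.4)),(cam("side"),(273.5,280.3))]))
# w1 partial nose corners check
d1=np.load("w1.npz");C1=cam("wrist",dict(ee_pos=d1["pos"],tcp_rot=d1["rot"]))
for p in X: print(proj(C1,p).round(1))
im1=cv2.imread("pics/w1.png");cv2.imwrite("pics/w1d.png",cv2.resize(im1[230:330,450:540],None,fx=6,fy=6,interpolation=2))
E
```

```text
[[252.0, 42.0], [308.0, 45.0], [301.0, 174.0], [252.0, 173.0]]
[[0.4898, -0.2356, 0.008], [0.5044, -0.2831, 0.008], [0.3944, -0.3188, 0.008], [0.3788, -0.2726, 0.008]]
0.0498 -72.9
0.1156 -162.0
0.0487 108.7
0.117 18.5
mid [ 0.4419 -0.2775  0.008 ]
(array([ 0.44293204, -0.27790064,  0.00552427]), [np.float64(0.0025757305969068196), np.float64(0.002599288710996503), np.float64(0.0026344265566745784)])
[477.1 253.4]
[518.7 245.1]
[520.8 324.3]
[483.3 332.1]
```

View pics/w1d.png

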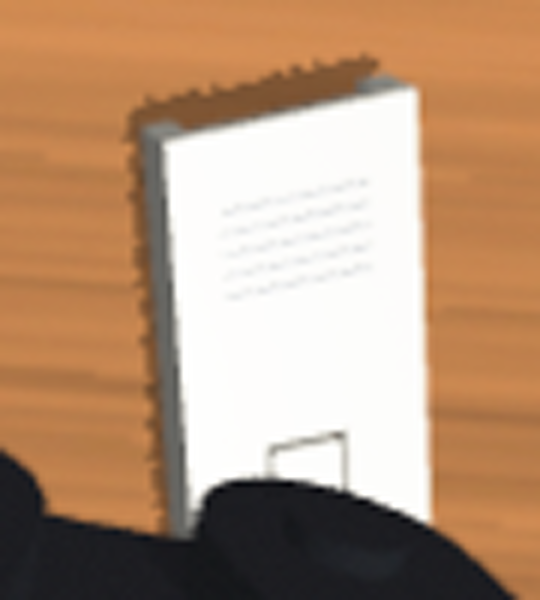

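Both wrist views agree: the nose corners reproject to within 1 px. The cover mid is (0.442, -0.278), yaw 18.3°, size 116 x 50. Next I'll move over the grasp spot with the jaws part closed and measure where the fingertips stand.

```bash
python3 - <<'E'
from h import *
plan([.4022,-.2912,.08],np.radians(18.3),4)
E
```

```text
total rv [-0.     0.004  0.028] dist 0.1016
[0.86, 0.03, 2.39] [-0.0, 0.001, 0.007]
[0.86, 0.02, 2.39] [-0.0, 0.001, 0.007]
[0.86, 0.02, 2.39] [-0.0, 0.001, 0.007]
[0.85, 0.01, 2.39] [-0.0, 0.001, 0.007]
```

Call:
{"name": "servo_tool", "arguments": {"rows": [{"hand": 0.4, "translation": [0.85, 0, 2.4], "dr": [0, 0, 0.007]}, {"hand": 0.4, "translation": [0.85, 0, 2.4], "dr": [0, 0, 0.007]}, {"hand": 0.4, "translation": [0.85, 0, 2.4], "dr": [0, 0, 0.007]}, {"hand": 0.4, "translation": [0.85, 0, 2.4], "dr": [0, 0, 0.007]}, {"hand": 0.4, "translation": [0, 0, 0], "dr": [0, 0.002, 0]}, {"hand": 0.4, "translation": [0, 0, 0], "dr": [0, 0.002, 0]}], "force": 30}}

```text
clock: 4.25
ee_pos: [0.4048, -0.2822, 0.0812]
tcp_rot: [0.986, 0.165, 0.002, 0.0]
force: [0.7, -0.9, 0.4]
opening: 0.703
```

```bash
python3 - <<'E'
from h import *
o=say();im=grab_frame("wrist");np.savez("w3.npz",pos=o["ee_pos"],rot=o["tcp_rot"])
cv2.imwrite("pics/w3.png",im[:,:,::-1])
E
```

```text
t 4.25 p [ 0.4048 -0.2822  0.0812] yaw 19.02 z [ 4.4e-03  5.0e-04 -1.0e+00] F [ 0.75 -0.88  0.37] op 0.703
```

View pics/w3.png

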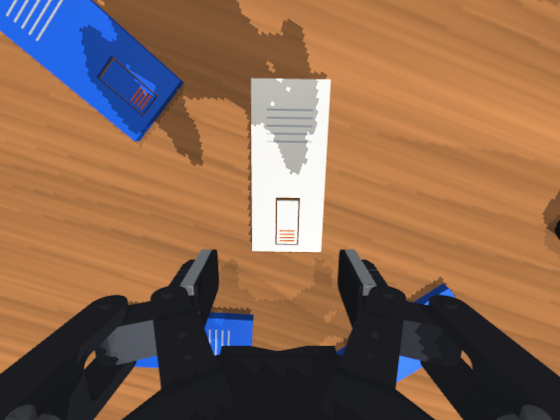

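The fingertips appear at (217,252) and (339,252). That puts them about 5 mm ahead of the TCP at 60 mm opening. I'll remeasure the cover from here.

```bash
python3 - <<'E'
from h import *
d=np.load("w3.npz");C=cam("wrist",dict(ee_pos=d["pos"],tcp_rot=d["rot"]))
q=np.array([(251.5,79),(330.5,80),(322,251.5),(251.5,251.5)])
X=np.array([plane(C,p,.008) for p in q]);print(X.round(4).tolist())
for i in range(4):
    v=X[(i+1)%4]-X[i];print(np.linalg.norm(v).round(4),np.degrees(np.arctan2(v[1],v[0])).round(1))
print("mid",X.mean(0).round(4))
d2=np.load("w2.npz");C2=cam("wrist",dict(ee_pos=d2["pos"],tcp_rot=d2["rot"]))
for a,b in zip(q,[(252,42),(308,44),(301.5,174),(252,174)]): print(tri([(C,a),(C2,b)])[0].round(4))
m=X.mean(0);th=np.radians(18.2)
plan([m[0]-.042*np.cos(th),m[1]-.042*np.sin(th),.03],th,3)
E
```

```text
[[0.4895, -0.2362, 0.008], [0.5052, -0.2834, 0.008], [0.3947, -0.3208, 0.008], [0.3778, -0.2719, 0.008]]
0.0497 -71.6
0.1167 -161.3
0.0516 109.1
0.1173 17.7
mid [ 0.4418 -0.2781  0.008 ]
[ 0.4889 -0.2366  0.0133]
[ 0.5044 -0.2829  0.0118]
[ 0.3953 -0.3194  0.0108]
[ 0.3776 -0.2725  0.007 ]
total rv [ 0.001 -0.004  0.014] dist 0.0521
[-0.19, 0.25, 1.71] [0.0, -0.001, 0.005]
[-0.19, 0.25, 1.71] [0.0, -0.001, 0.005]
[-0.18, 0.25, 1.71] [0.0, -0.001, 0.005]
```

The position agrees: mid (0.4418, -0.278), top at about 8–11 mm, size 117 x 50. I'm descending.

Call:
{"name": "servo_tool", "arguments": {"rows": [{"hand": 0.4, "translation": [-0.2, 0.25, 1.7], "dr": [0, -0.001, 0.005]}, {"hand": 0.4, "translation": [-0.2, 0.25, 1.7], "dr": [0, -0.001, 0.005]}, {"hand": 0.4, "translation": [-0.2, 0.25, 1.7], "dr": [0, -0.001, 0.005]}, {"hand": 0.4, "translation": [0, 0, 0], "dr": [0, 0, 0]}]}}

```text
clock: 4.8
ee_pos: [0.4041, -0.2934, 0.0347]
tcp_rot: [0.987, 0.158, 0.004, 0.004]
force: [-1.0, -0.3, -0.4]
opening: 0.697
```

```bash
python3 - <<'E'
from h import *
o=say();th=np.radians(18.2)
plan([.4418-.042*np.cos(th),-.2781-.042*np.sin(th),.009],th,1)
E
```

```text
t 4.8 p [ 0.4041 -0.2934  0.0347] yaw 18.16 z [ 0.0096 -0.0059 -0.9999] F [-1.   -0.32 -0.44] op 0.697
total rv [ 0.009 -0.007 -0.001] dist 0.0259
[-0.16, -0.3, 2.57] [0.009, -0.007, -0.001]
```

Call:
{"name": "servo_tool", "arguments": {"rows": [{"hand": 0.4, "translation": [-0.1, -0.2, 0.8], "dr": [0.008, -0.006, 0]}, {"hand": 0.4, "translation": [0, -0.1, 0.6], "dr": [0, 0, 0]}, {"hand": 0.4, "translation": [0, 0, 0], "dr": [0, 0, 0]}]}}

```text
clock: 5.18
ee_pos: [0.4036, -0.2916, 0.0224]
tcp_rot: [0.987, 0.158, 0.002, 0.001]
force: [-0.5, -0.0, -0.9]
opening: 0.699
```

```bash
python3 - <<'E'
from h import *
o=say();th=np.radians(18.2)
plan([.4418-.042*np.cos(th),-.2781-.042*np.sin(th),.009],th,1)
E
```

```text
t 5.17 p [ 0.4036 -0.2916  0.0224] yaw 18.16 z [ 0.0044 -0.0021 -1.    ] F [-0.49 -0.01 -0.94] op 0.699
total rv [ 0.003 -0.003 -0.001] dist 0.0135
[-0.15, -0.1, 1.34] [0.003, -0.003, -0.001]
```

Call:
{"name": "servo_tool", "arguments": {"rows": [{"hand": 0.4, "translation": [-0.1, -0.1, 0.7], "dr": [0.003, -0.004, 0]}, {"hand": 0.4, "translation": [0, 0, 0.5], "dr": [0, 0, 0]}, {"hand": 0.4, "translation": [0, 0, 0], "dr": [0, 0, 0]}]}}

```text
clock: 5.55
ee_pos: [0.4025, -0.291, 0.0098]
tcp_rot: [0.987, 0.158, -0.0, 0.0]
force: [0.1, -0.4, -0.0]
opening: 0.7
```

```bash
python3 - <<'E'
from h import *
o=say();th=np.radians(18.2)
plan([.4418-.042*np.cos(th),-.2781-.042*np.sin(th),.009],th,1)
cv2.imwrite("pics/w4.png",grab_frame("wrist")[:,:,::-1])
E
```

```text
t 5.55 p [ 0.4025 -0.291   0.0098] yaw 18.18 z [-3.e-04 -7.e-04 -1.e+00] F [ 0.12 -0.43 -0.03] op 0.7
total rv [ 0.001  0.    -0.   ] dist 0.0011
[-0.07, 0.0, 0.08] [0.001, 0.0, -0.0]
```

View pics/w4.png

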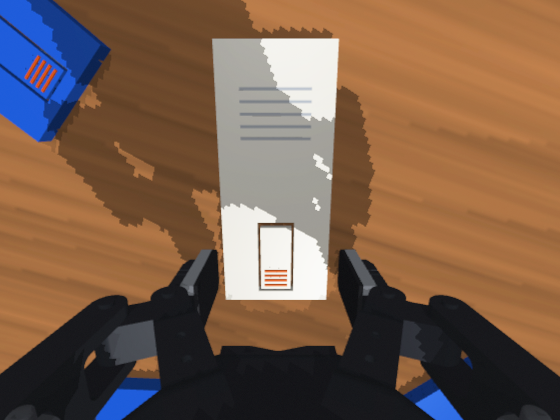

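The cover sits centred between the pads, with its tail edge at row 299 and both sides about 10 px clear. I'm closing.

Call:
{"name": "servo_tool", "arguments": {"rows": [{"hand": 0.1, "translation": [0, 0, 0.05], "dr": [0, 0, 0]}, {"hand": 0.05, "translation": [0, 0, 0], "dr": [0, 0, 0]}, {"hand": 0.0, "translation": [0, 0, 0], "dr": [0, 0, 0]}, {"hand": 0.0, "translation": [0, 0, 0], "dr": [0, 0, 0]}, {"hand": 0.0, "translation": [0, 0, -0.5], "dr": [0, 0, 0]}, {"hand": 0.0, "translation": [0, 0, -1], "dr": [0, 0, 0]}, {"hand": 0.0, "translation": [0, 0, -1], "dr": [0, 0, 0]}, {"hand": 0.0, "translation": [0, 0, 0], "dr": [0, 0, 0]}], "force": 30}}

```text
clock: 6.6
ee_pos: [0.4031, -0.2915, 0.0371]
tcp_rot: [0.987, 0.158, 0.0, 0.001]
force: [0.4, -0.5, -1.1]
opening: 0.57
```

```bash
python3 - <<'E'
from h import *
say()
cv2.imwrite("pics/w5.png",grab_frame("wrist")[:,:,::-1])
d=grab_frame("side")[:,:,::-1]
cv2.imwrite("pics/s5.png",cv2.resize(d[220:320,220:340],None,fx=6,fy=6,interpolation=2))
E
```

```text
t 6.6 p [ 0.4031 -0.2915  0.0371] yaw 18.18 z [ 0.001  -0.0018 -1.    ] F [ 0.39 -0.53 -1.14] op 0.57
```

View pics/w5.png

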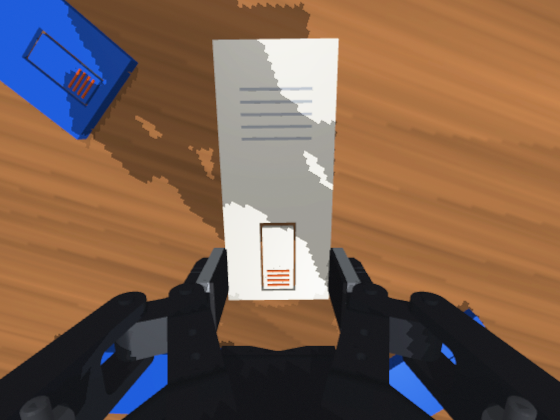

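View pics/s5.png

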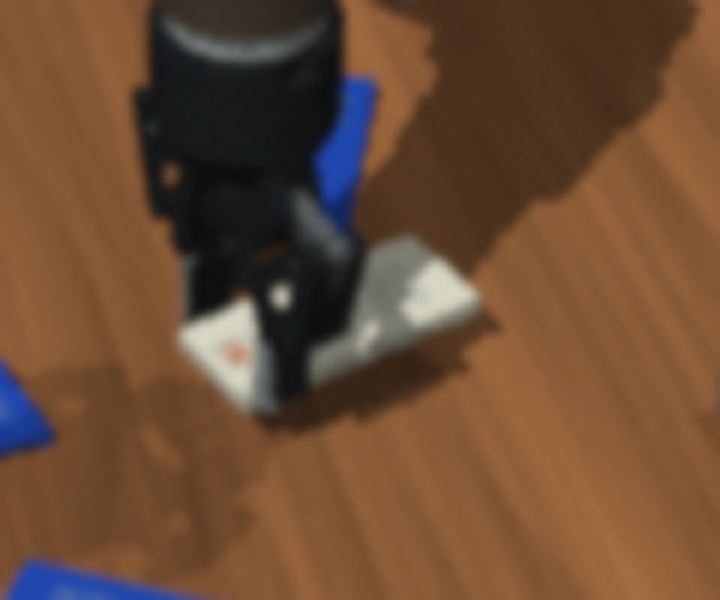

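The cover is firmly held, level and unslipped: its outline in the wrist picture is unchanged (nose row 39, tail row 299). I'll carry it high to in front of the mouth.

```bash
python3 - <<'E'
from h import *
plan([.426,.0174,.14],np.radians(8.3),8)
E
```

```text
total rv [0.001 0.    0.172] dist 0.3262
[1.48, -3.57, -1.3] [0.0, 0.0, 0.022]
[1.4, -3.6, -1.3] [0.0, 0.0, 0.022]
[1.33, -3.63, -1.3] [0.0, 0.0, 0.022]
[1.25, -3.66, -1.3] [0.0, 0.0, 0.022]
[1.17, -3.68, -1.3] [0.0, 0.0, 0.022]
[1.09, -3.71, -1.3] [0.0, 0.0, 0.022]
[1.01, -3.73, -1.3] [0.0, 0.0, 0.022]
[0.93, -3.75, -1.3] [0.0, 0.0, 0.022]
```

Call:
{"name": "servo_tool", "arguments": {"rows": [{"hand": 0, "translation": [0, 0, -2], "dr": [0, 0, 0.01]}, {"hand": 0, "translation": [0.7, -1.8, -2.6], "dr": [0, 0, 0.02]}, {"hand": 0, "translation": [1.4, -3.6, -1.6], "dr": [0, 0, 0.022]}, {"hand": 0, "translation": [1.3, -3.65, -1.3], "dr": [0, 0, 0.022]}, {"hand": 0, "translation": [1.25, -3.7, -1.3], "dr": [0, 0, 0.022]}, {"hand": 0, "translation": [1.2, -3.7, -1], "dr": [0, 0, 0.022]}, {"hand": 0, "translation": [1.1, -3.7, -0.5], "dr": [0, 0, 0.022]}, {"hand": 0, "translation": [1, -3.7, 0], "dr": [0, 0, 0.022]}]}}

```text
clock: 7.7
ee_pos: [0.424, -0.0347, 0.1405]
tcp_rot: [0.997, 0.071, -0.001, -0.001]
force: [0.6, -0.4, -0.4]
opening: 0.574
```

Call:
{"name": "servo_tool", "arguments": {"rows": [{"hand": 0, "translation": [1, -3.5, 0], "dr": [0, 0, 0.02]}, {"hand": 0, "translation": [0.5, -1.5, 0], "dr": [0, 0, 0]}, {"hand": 0, "translation": [0, 0, 0], "dr": [0, 0, 0]}, {"hand": 0, "translation": [0, 0, 0], "dr": [0, 0, 0]}]}}

```text
clock: 8.2
ee_pos: [0.4309, 0.0205, 0.1398]
tcp_rot: [0.998, 0.064, -0.002, -0.001]
force: [0.9, -0.7, -1.3]
opening: 0.575
```

```bash
python3 - <<'E'
from h import *
o=say()
plan([.426,.0174,.14],np.radians(8.3),2)
E
```

```text
t 8.2 p [0.4309 0.0205 0.1398] yaw 7.29 z [-0.004   0.0016 -1.    ] F [ 0.87 -0.65 -1.34] op 0.575
total rv [-0.002  0.004 -0.018] dist 0.0058
[-0.26, 0.12, -0.01] [-0.001, 0.002, -0.009]
[-0.26, 0.12, -0.01] [-0.001, 0.002, -0.009]
```

```bash
python3 - <<'E'
from h import *
o=env.get_obs();im=grab_frame("wrist");np.savez("w6.npz",pos=o["ee_pos"],rot=o["tcp_rot"])
cv2.imwrite("pics/w6.png",im[:,:,::-1])
cv2.imwrite("pics/w6c.png",cv2.resize(im[0:150,180:380,::-1],None,fx=4,fy=4,interpolation=2))
E
```

```text
(no output)
```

View pics/w6c.png

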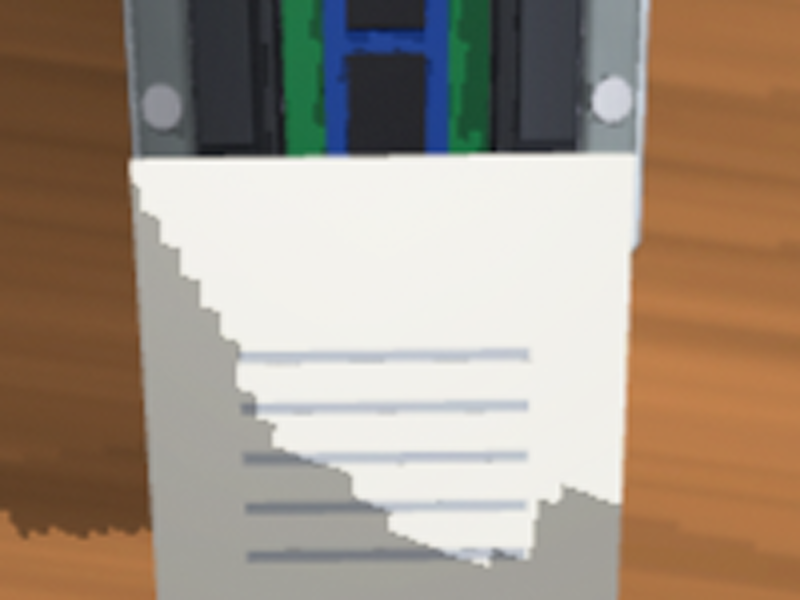

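The cover hides the mouth from here, so I'll back off and rise slightly to see it past the nose.

Call:
{"name": "servo_tool", "arguments": {"rows": [{"hand": 0, "translation": [-1.8, 0.2, -3], "dr": [0, 0.003, -0.01]}, {"hand": 0, "translation": [-1.8, 0, -3], "dr": [0, 0, -0.006]}, {"hand": 0, "translation": [0, 0, 0], "dr": [0, 0, 0]}, {"hand": 0, "translation": [0, 0, 0], "dr": [0, 0, 0]}]}}

```text
clock: 8.75
ee_pos: [0.3941, 0.0103, 0.2]
tcp_rot: [0.998, 0.069, -0.002, -0.001]
force: [0.1, -0.1, -1.4]
opening: 0.574
```

```bash
python3 - <<'E'
from h import *
o=say();im=grab_frame("wrist");np.savez("w7.npz",pos=o["ee_pos"],rot=o["tcp_rot"])
cv2.imwrite("pics/w7.png",im[:,:,::-1])
cv2.imwrite("pics/w7c.png",cv2.resize(im[0:120,195:355,::-1],None,fx=5,fy=5,interpolation=2))
E
```

```text
t 8.75 p [0.3941 0.0103 0.2   ] yaw 7.86 z [-0.0031  0.0014 -1.    ] F [ 0.12 -0.06 -1.44] op 0.574
```

View pics/w7c.png

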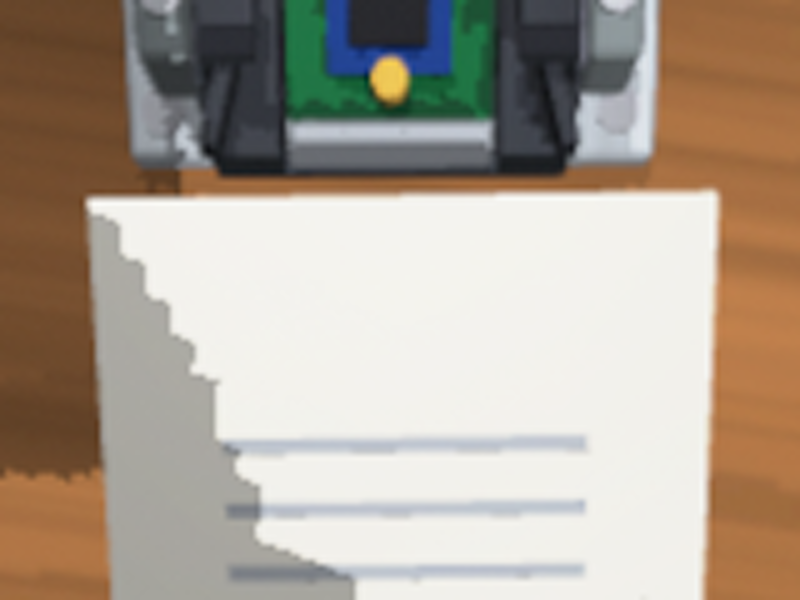

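Now the mouth is visible: the ledge top runs from crop (286,132) to (495,132), and the cover's nose edge is at row ~195. I'll triangulate against the earlier wrist view.

```bash
python3 - <<'E'
from h import *
def L(n):
    d=np.load(n+".npz");return cam("wrist",dict(ee_pos=d["pos"],tcp_rot=d["rot"])),d
C1,_=L("w1");C7,d7=L("w7")
f1=lambda x,y:(190+x/3.3-.35,35+y/3.3-.35); f7=lambda x,y:(195+x/5-.4,y/5-.4)
for nm,a,b in[("ledgeL",(170,549),(286,130)),("ledgeR",(283,541),(495,130))]:
    print(nm,tri([(C1,f1(*a)),(C7,f7(*b))])[0].round(4),plane(C1,f1(*a),.034).round(4),plane(C7,f7(*b),.034).round(4))
l,r=plane(C7,f7(286,130),.034),plane(C7,f7(495,130),.034)
m=(l+r)/2;print("w7 ledge mid",m.round(4),"w",np.linalg.norm(l-r).round(4),"yaw",np.degrees(np.arctan2(l[1]-r[1],l[0]-r[0]))-90)
# side inner faces (rail inner edges) in w7 vertical lines: x 286 -> 286 ; lines
# wall top edges in w7: outer walls at (198,55)?(584,55)
for p in[(200,52),(262,58),(520,55),(583,55)]: print(p,plane(C7,f7(*p),.0425).round(4))
for p in[(205,155),(575,155)]: print("tip",plane(C7,f7(*p),.030).round(4),plane(C7,f7(*p),.0425).round(4))
# cover in tool frame: corners at plane z_tool=.0013
R=Ro.from_quat(d7["rot"]).as_matrix();p0=d7["pos"]
zz=p0[2]-.0013
N=[plane(C7,f7(*p),zz) for p in[(88,198),(718,191)]]
for n in N: print("nose corner tool",(R.T@(n-p0)).round(4))
n=sum(N)/2
E
```

```text
ledgeL [0.5402 0.0533 0.0293] [0.5414 0.0526 0.034 ] [0.539  0.0529 0.034 ]
ledgeR [0.5455 0.0164 0.0284] [0.5469 0.0161 0.034 ] [0.544  0.0168 0.034 ]
w7 ledge mid [0.5415 0.0349 0.034 ] w 0.0364 yaw 7.854687721915695
(200, 52) [0.5463 0.0675 0.0425]
(262, 58) [0.5469 0.0571 0.0425]
(520, 55) [0.5532 0.0144 0.0425]
(583, 55) [0.5547 0.004  0.0425]
tip [0.5341 0.0671 0.03  ] [0.5312 0.0651 0.0425]
tip [0.5431 0.0022 0.03  ] [0.5398 0.0028 0.0425]
nose corner tool [ 0.1002 -0.0251  0.0011]
nose corner tool [0.1006 0.0245 0.001 ]
```

```bash
python3 - <<'E'
import cv2
cv2.imwrite("pics/w7t.png",cv2.resize(cv2.imread("pics/w7.png")[230:320,200:360],None,fx=5,fy=5,interpolation=2))
E
```

```text
(no output)
```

View pics/w7t.png

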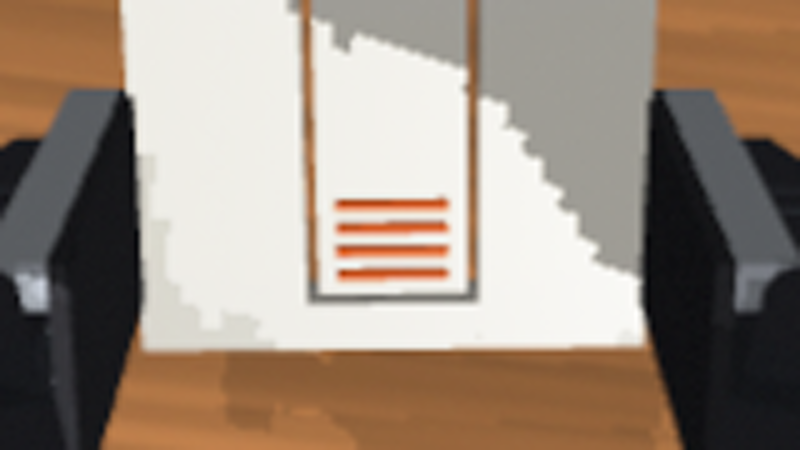

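The ledge mid measures (0.5415, 0.0349), its width 36.4 mm, yaw ≈ 8.0°, consistent with the back edge. The mouth is at about (0.5385, 0.0345). The two-view height reads ~29 mm against the 34 mm in the text, but the baseline is weak, so I'll check it by contact. The cover's nose is 100.4 mm ahead of the TCP and centred. I'm going to the pre-insertion pose.

```bash
python3 - <<'E'
from h import *
plan([.4273,.0189,.0523],np.radians(8.0),5)
E
```

```text
total rv [-0.002  0.003 -0.002] dist 0.1515
[0.69, -0.07, 2.95] [-0.0, 0.001, -0.0]
[0.69, -0.07, 2.95] [-0.0, 0.001, -0.0]
[0.69, -0.07, 2.95] [-0.0, 0.001, -0.0]
[0.68, -0.08, 2.95] [-0.0, 0.001, -0.0]
[0.68, -0.08, 2.95] [-0.0, 0.001, -0.0]
```

Call:
{"name": "servo_tool", "arguments": {"rows": [{"hand": 0, "translation": [0.7, -0.1, 2.9], "dr": [-0.001, 0.002, 0]}, {"hand": 0, "translation": [0.7, -0.1, 2.9], "dr": [0, 0.001, 0]}, {"hand": 0, "translation": [0.7, -0.1, 2.9], "dr": [0, 0, 0]}, {"hand": 0, "translation": [0.7, -0.1, 2.9], "dr": [0, 0, 0]}, {"hand": 0, "translation": [0.6, 0, 2], "dr": [0, 0, 0]}, {"hand": 0, "translation": [0, 0, 0], "dr": [0, 0, 0]}, {"hand": 0, "translation": [0, 0, 0], "dr": [0, 0, 0]}]}}

```text
clock: 9.68
ee_pos: [0.4269, 0.0183, 0.0541]
tcp_rot: [0.998, 0.068, -0.004, -0.0]
force: [-0.6, 0.5, -0.7]
opening: 0.575
```

```bash
python3 - <<'E'
from h import *
o=say();im=grab_frame("wrist");np.savez("w8.npz",pos=o["ee_pos"],rot=o["tcp_rot"])
cv2.imwrite("pics/w8.png",im[:,:,::-1])
d=grab_frame("side");cv2.imwrite("pics/s8.png",cv2.resize(d[150:250,220:350,::-1],None,fx=6,fy=6,interpolation=2))
plan([.4273,.0189,.0423],np.radians(8.0),2)
E
```

```text
t 9.68 p [0.4269 0.0183 0.0541] yaw 7.76 z [-8.6e-03  2.0e-04 -1.0e+00] F [-0.62  0.47 -0.72] op 0.575
total rv [-0.001  0.007 -0.004] dist 0.0124
[0.01, -0.03, 0.62] [-0.001, 0.004, -0.002]
[0.01, -0.03, 0.62] [-0.001, 0.004, -0.002]
```

View pics/w8.png

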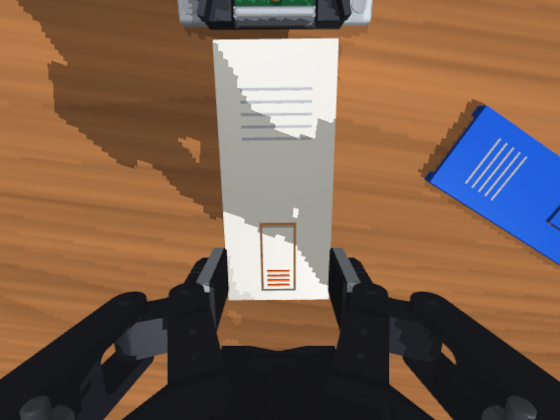

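View pics/s8.png

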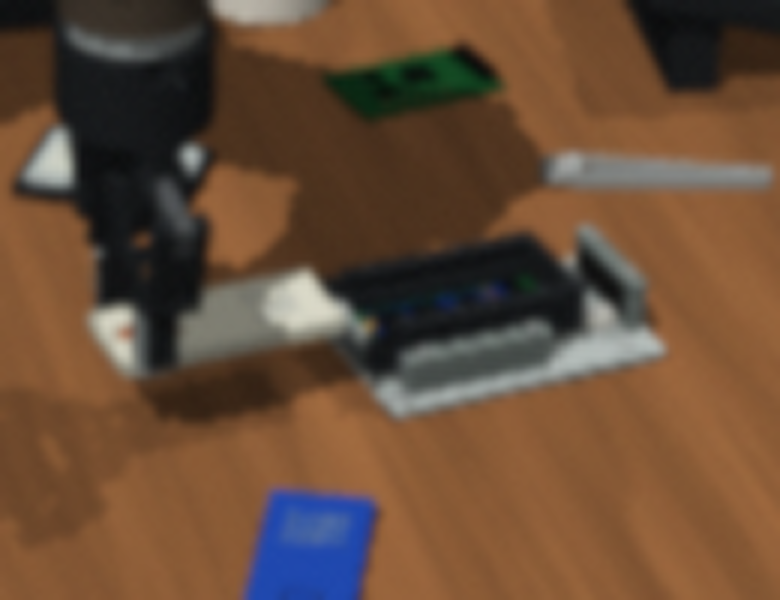

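```bash
python3 - <<'E'
import cv2
cv2.imwrite("pics/w8c.png",cv2.resize(cv2.imread("pics/w8.png")[0:60,170:380],None,fx=3.8,fy=3.8*2,interpolation=2))
E
```

```text
(no output)
```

View pics/w8c.png

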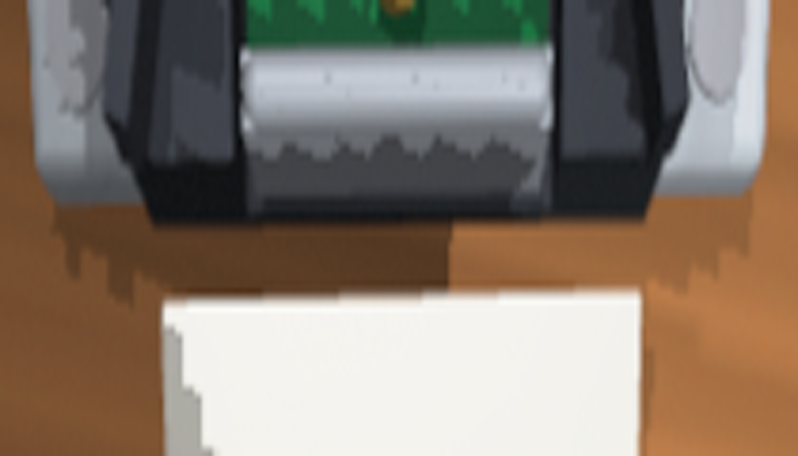

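```bash
python3 - <<'E'
from h import *
def L(n):
    d=np.load(n+".npz");return cam("wrist",dict(ee_pos=d["pos"],tcp_rot=d["rot"])),d
C7,d7=L("w7");C8,d8=L("w8")
f7=lambda x,y:(195+x/5-.4,y/5-.4);f8=lambda x,y:(170+x/3.8-.37,y/7.6-.43)
for a,b in[((286,121),(243,50)),((495,121),(552,50)),((286,146),(243,130)),((495,146),(552,130))]:
    X,e=tri([(C7,f7(*a)),(C8,f8(*b))]);print(X.round(4),np.round(e,4))
R=Ro.from_quat(d8["rot"]).as_matrix();p0=d8["pos"]
for nm,p,z in[("ledge in L",(243,50),.033),("ledge in R",(552,50),.033),("front railL",(150,160),.030),("front railR",(648,160),.03),("rail inner L",(243,160),.03),("rail inner R",(556,160),.03),("noseL",(163,302),p0[2]-.0013),("noseR",(640,292),p0[2]-.0013)]:
    X=plane(C8,f8(*p),z);print(nm,X.round(4),(R.T@(X-p0)).round(4))
E
```

```text
[0.5421 0.0536 0.028 ] [0.0002 0.0002]
[0.5467 0.0171 0.0296] [0.0001 0.0001]
[0.5385 0.0535 0.0262] [0.0001 0.0001]
[0.5429 0.0164 0.0289] [0. 0.]
ledge in L [0.5408 0.0527 0.033 ] [ 0.1177 -0.0187  0.0201]
ledge in R [0.5457 0.0174 0.033 ] [0.1177 0.017  0.0201]
front railL [0.5345 0.0636 0.03  ] [ 0.1129 -0.0304  0.0232]
front railR [0.5425 0.0049 0.03  ] [0.1129 0.0289 0.0231]
rail inner L [0.536  0.0527 0.03  ] [ 0.1129 -0.0193  0.0232]
rail inner R [0.5411 0.0157 0.03  ] [0.1129 0.018  0.0231]
noseL [0.5226 0.0564 0.0528] [ 0.1    -0.0248  0.0005]
noseR [0.5297 0.0078 0.0528] [0.1004 0.0243 0.0004]
```

```bash
python3 - <<'E'
from h import *
d=np.load("w8.npz");print(d["pos"],d["rot"]);c=get_calibration("wrist");M=np.array(c["mount"]);print(M.round(5));K=np.array(c["camera_matrix"])
C=cam("wrist",dict(ee_pos=d["pos"],tcp_rot=d["rot"]));R=Ro.from_quat(d["rot"]).as_matrix()
p=(212.5,39.3);o,dd=ray(C,p);print("cam origin tool",R.T@(o-d["pos"]))
r=np.linalg.inv(K)@[*p,1];print(r,M[:3,:3]@r,R.T@dd/(R.T@dd)[2])
for p in[(212.5,39.3),(338.05,38),(228,299.5),(328.5,299.5),(217,252),(339,252)]:
    r=M[:3,:3]@np.linalg.inv(K)@[*p,1];o=M[:3,3];print(p,(o+r*(.0013-o[2])/r[2]).round(4))
E
```

```text
[0.42692612 0.01831489 0.05411249] [ 9.97701720e-01  6.76225362e-02 -4.27920109e-03 -3.98107121e-04]
[[ 5.7000e-04 -9.6220e-01 -2.7234e-01  6.8660e-02]
 [ 1.0000e+00  7.4000e-04 -5.3000e-04  8.9000e-04]
 [ 7.2000e-04 -2.7234e-01  9.6220e-01 -1.3192e-01]
 [ 0.0000e+00  0.0000e+00  0.0000e+00  1.0000e+00]]
cam origin tool [ 0.0686557   0.00088851 -0.13191575]
[-0.21554797 -0.55708121  1.        ] [ 0.26356146 -0.21649431  1.11376208] [ 0.23664072 -0.19438111  1.        ]
(212.5, 39.3) [ 0.1002 -0.025   0.0013]
(338.05, 38) [0.1007 0.0245 0.0013]
(228, 299.5) [-0.0165 -0.024   0.0013]
(328.5, 299.5) [-0.0164  0.0261  0.0013]
(217, 252) [ 0.0092 -0.0281  0.0013]
(339, 252) [0.0093 0.0299 0.0013]
```

The wrist calibration varies by ~1–2 mm between scripts, so I'm using relative values from single pictures. The cover sits about 0.5° rotated in the pads and about 1.4 mm right of the case line after correction. I'll fix both and lower a little.

Call:
{"name": "servo_tool", "arguments": {"rows": [{"hand": 0, "translation": [0, -0.14, 0.3], "dr": [0, 0.007, 0.009]}, {"hand": 0, "translation": [0, 0, 0.3], "dr": [0, 0, 0]}, {"hand": 0, "translation": [0, 0, 0], "dr": [0, 0, 0]}, {"hand": 0, "translation": [0, 0, 0], "dr": [0, 0, 0]}]}}

```text
clock: 10.28
ee_pos: [0.4282, 0.0198, 0.0501]
tcp_rot: [0.998, 0.063, 0.002, -0.001]
force: [0.0, 0.3, -0.6]
opening: 0.574
```

```bash
python3 - <<'E'
from h import *
o=say();im=grab_frame("wrist");np.savez("w9.npz",pos=o["ee_pos"],rot=o["tcp_rot"])
cv2.imwrite("pics/w9.png",im[:,:,::-1])
cv2.imwrite("pics/w9c.png",cv2.resize(im[0:60,170:380,::-1],None,fx=3.8,fy=3.8*2,interpolation=2))
E
```

```text
t 10.28 p [0.4282 0.0198 0.0501] yaw 7.2 z [ 0.0044  0.0014 -1.    ] F [ 0.02  0.26 -0.59] op 0.574
```

View pics/w9c.png

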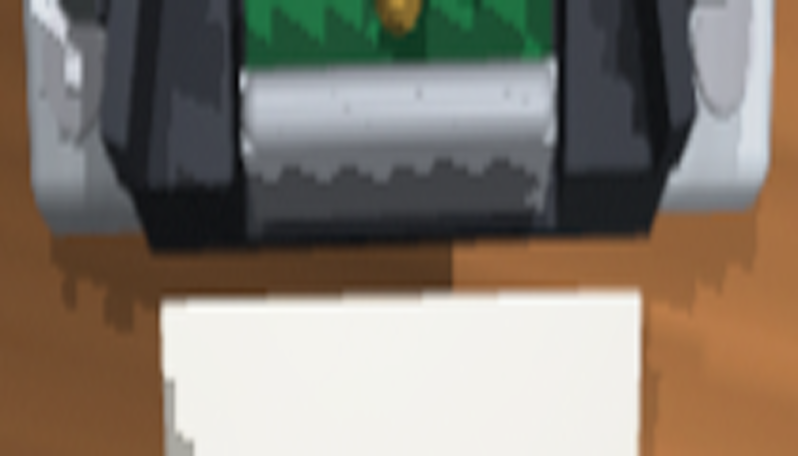

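Yaw now matches: the ledge and nose edges are parallel, and the lateral residual is under 0.4 mm. I'll lower to about 2.5 mm above rail height, move the nose 7 mm into the open landing, then lower until contact.

Call:
{"name": "servo_tool", "arguments": {"rows": [{"hand": 0, "translation": [0, -0.03, 0.5], "dr": [0, -0.004, 0]}, {"hand": 0, "translation": [0, 0, 0.3], "dr": [0, 0, 0]}, {"hand": 0, "translation": [0, 0, 0], "dr": [0, 0, 0]}, {"hand": 0, "translation": [0.7, -0.01, 0], "dr": [0, 0, 0]}, {"hand": 0, "translation": [0, 0, 0], "dr": [0, 0, 0]}]}}

```text
clock: 10.95
ee_pos: [0.4359, 0.0212, 0.0415]
tcp_rot: [0.998, 0.063, 0.0, -0.0]
force: [-0.2, 1.2, -0.3]
opening: 0.575
```

```bash
python3 - <<'E'
from h import *
o=say();im=grab_frame("wrist");np.savez("w10.npz",pos=o["ee_pos"],rot=o["tcp_rot"])
cv2.imwrite("pics/w10c.png",cv2.resize(im[0:60,170:380,::-1],None,fx=3.8,fy=3.8*2,interpolation=2))
E
```

```text
t 10.95 p [0.4359 0.0212 0.0415] yaw 7.2 z [ 4.e-04  9.e-04 -1.e+00] F [-0.19  1.19 -0.31] op 0.575
```

View pics/w10c.png

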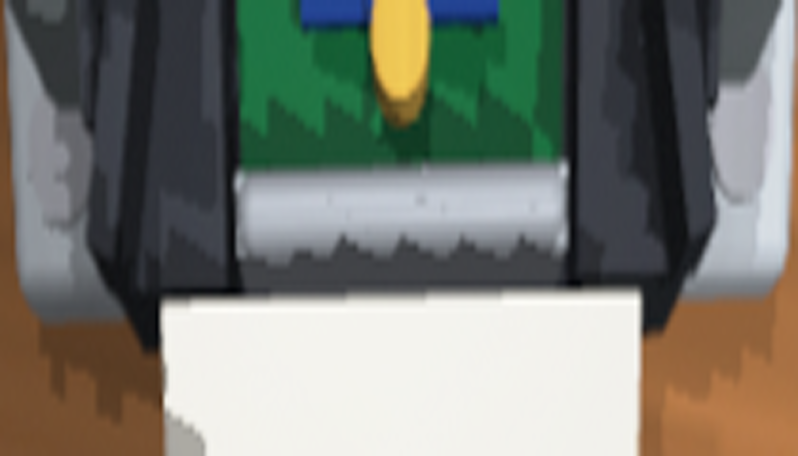

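Aligned: ledge mid is column 402, nose mid 401. I'm going 11 mm on, then lowering.

Call:
{"name": "servo_tool", "arguments": {"rows": [{"hand": 0, "translation": [0.6, -0.005, 0], "dr": [0, 0, -0.003]}, {"hand": 0, "translation": [0.5, -0.005, 0], "dr": [0, 0, 0]}, {"hand": 0, "translation": [0, 0, 0], "dr": [0, 0, 0]}, {"hand": 0, "translation": [0, 0, 0], "dr": [0, 0, 0]}]}}

```text
clock: 11.5
ee_pos: [0.4472, 0.0228, 0.0415]
tcp_rot: [0.998, 0.064, -0.0, -0.0]
force: [0.2, 0.5, -0.8]
opening: 0.576
```

```bash
python3 - <<'E'
from h import *
o=say();im=grab_frame("wrist");np.savez("w11.npz",pos=o["ee_pos"],rot=o["tcp_rot"])
cv2.imwrite("pics/w11c.png",cv2.resize(im[0:60,170:380,::-1],None,fx=3.8,fy=3.8*2,interpolation=2))
E
```

```text
t 11.5 p [0.4472 0.0228 0.0415] yaw 7.38 z [-3.e-04  9.e-04 -1.e+00] F [ 0.18  0.47 -0.78] op 0.576
```

View pics/w11c.png

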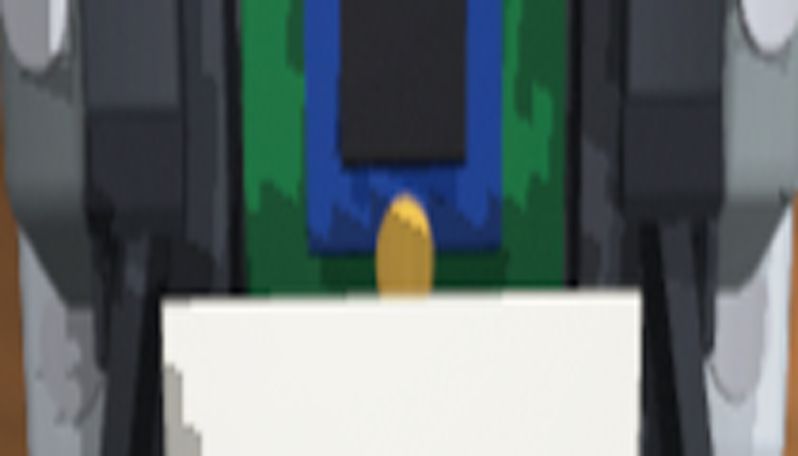

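The nose is inside the funnel, symmetric between the side walls and short of the slanted lead-ins. I'm lowering gently onto the rails.

Call:
{"name": "servo_tool", "arguments": {"rows": [{"hand": 0, "translation": [0, 0, 0.1], "dr": [0, 0, 0]}, {"hand": 0, "translation": [0, 0, 0], "dr": [0, 0, 0]}]}}

```text
clock: 11.8
ee_pos: [0.4469, 0.0228, 0.0404]
tcp_rot: [0.998, 0.064, -0.0, -0.0]
force: [-0.1, 0.5, -0.5]
opening: 0.573
```

Call:
{"name": "servo_tool", "arguments": {"rows": [{"hand": 0, "translation": [0, 0, 0.08], "dr": [0, 0, 0]}, {"hand": 0, "translation": [0, 0, 0], "dr": [0, 0, 0]}]}}

```text
clock: 12.05
ee_pos: [0.4469, 0.0228, 0.0396]
tcp_rot: [0.998, 0.064, -0.0, -0.0]
force: [-0.8, -0.3, 0.1]
opening: 0.578
```

Call:
{"name": "servo_tool", "arguments": {"rows": [{"hand": 0, "translation": [0, 0, 0.05], "dr": [0, 0, 0]}, {"hand": 0, "translation": [0, 0, 0], "dr": [0, 0, 0]}]}}

```text
clock: 12.3
ee_pos: [0.447, 0.0228, 0.0393]
tcp_rot: [0.998, 0.064, 0.0, -0.0]
force: [-0.2, 0.1, -0.2]
opening: 0.576
```

Call:
{"name": "servo_tool", "arguments": {"rows": [{"hand": 0, "translation": [0, 0, 0.06], "dr": [0, 0, 0]}, {"hand": 0, "translation": [0, 0, 0], "dr": [0, 0, 0]}]}}

```text
clock: 12.55
ee_pos: [0.4472, 0.0228, 0.0388]
tcp_rot: [0.998, 0.064, 0.0, -0.0]
force: [-0.5, 0.0, 1.0]
opening: 0.576
```

Call:
{"name": "servo_tool", "arguments": {"rows": [{"hand": 0, "translation": [0, 0, 0.06], "dr": [0, 0, 0]}, {"hand": 0, "translation": [0, 0, 0], "dr": [0, 0, 0]}]}}

```text
clock: 12.8
ee_pos: [0.4473, 0.0228, 0.0383]
tcp_rot: [0.998, 0.064, 0.0, -0.0]
force: [-0.5, -0.2, 1.6]
opening: 0.573
```

Contact shows at TCP z ≈ 0.039, which puts the underside at ~30 mm and confirms the rail height. I'll ease up 0.5 mm and slide in.

Call:
{"name": "servo_tool", "arguments": {"rows": [{"hand": 0, "translation": [0, 0, -0.06], "dr": [0, 0, 0]}, {"hand": 0, "translation": [0.3, -0.003, 0], "dr": [0, 0, 0]}, {"hand": 0, "translation": [0.3, -0.003, 0], "dr": [0, 0, 0]}, {"hand": 0, "translation": [0.3, -0.003, 0], "dr": [0, 0, 0]}, {"hand": 0, "translation": [0.3, -0.003, 0], "dr": [0, 0, 0]}, {"hand": 0, "translation": [0, 0, 0], "dr": [0, 0, 0]}]}}

```text
clock: 13.55
ee_pos: [0.4606, 0.0246, 0.039]
tcp_rot: [0.998, 0.064, 0.001, -0.0]
force: [0.1, 0.3, 0.8]
opening: 0.569
```

```bash
python3 - <<'E'
from h import *
o=say();im=grab_frame("wrist");np.savez("w12.npz",pos=o["ee_pos"],rot=o["tcp_rot"])
cv2.imwrite("pics/w12.png",im[:,:,::-1])
cv2.imwrite("pics/w12c.png",cv2.resize(im[0:100,170:380,::-1],None,fx=3.8,fy=3.8,interpolation=2))
d=grab_frame("side");cv2.imwrite("pics/s12.png",cv2.resize(d[150:250,220:350,::-1],None,fx=6,fy=6,interpolation=2))
E
```

```text
t 13.55 p [0.4606 0.0246 0.039 ] yaw 7.38 z [ 1.6e-03  9.0e-04 -1.0e+00] F [0.06 0.34 0.75] op 0.569
```

View pics/w12c.png

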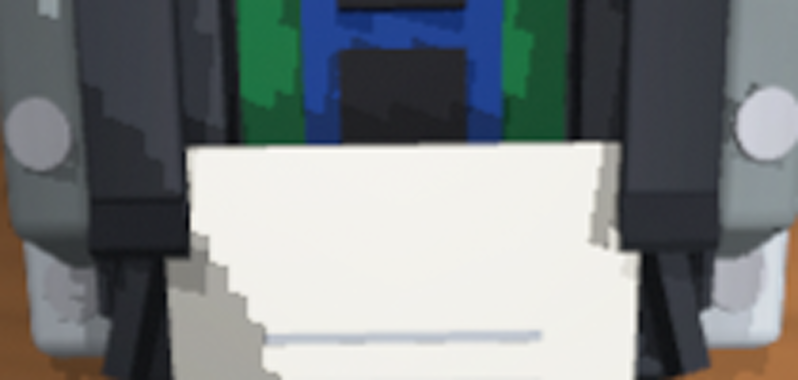

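View pics/s12.png

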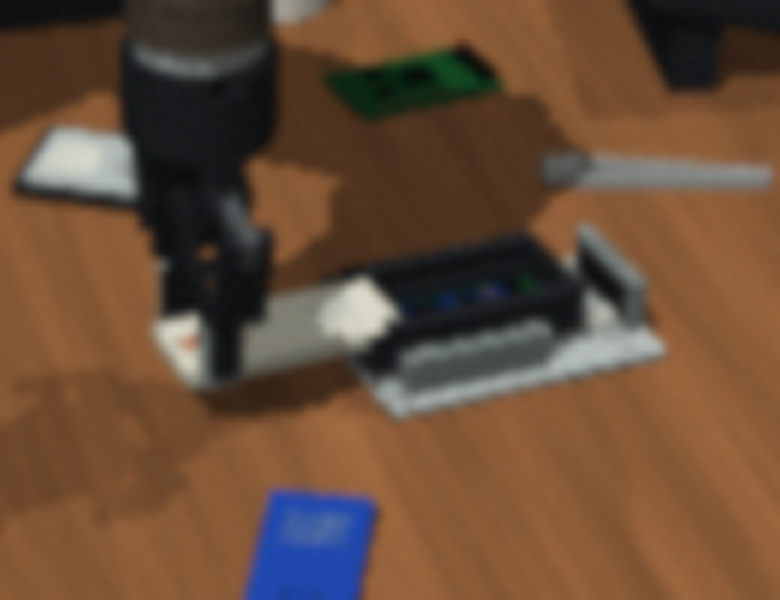

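The nose is under both lips, evenly covered, and the case hasn't moved. I'm sliding on.

Call:
{"name": "servo_tool", "arguments": {"rows": [{"hand": 0, "translation": [0.35, -0.003, 0], "dr": [0, 0, 0]}, {"hand": 0, "translation": [0.35, -0.003, 0], "dr": [0, 0, 0]}, {"hand": 0, "translation": [0.35, -0.003, 0], "dr": [0, 0, 0]}, {"hand": 0, "translation": [0.35, -0.003, 0], "dr": [0, 0, 0]}, {"hand": 0, "translation": [0.35, -0.003, 0], "dr": [0, 0, 0]}, {"hand": 0, "translation": [0.35, -0.003, 0], "dr": [0, 0, 0]}, {"hand": 0, "translation": [0, 0, 0], "dr": [0, 0, 0]}]}}

```text
clock: 14.52
ee_pos: [0.4826, 0.0276, 0.0392]
tcp_rot: [0.998, 0.064, 0.001, -0.0]
force: [0.8, 0.6, 1.1]
opening: 0.577
```

```bash
python3 - <<'E'
from h import *
o=say();im=grab_frame("wrist")
cv2.imwrite("pics/w13.png",im[:,:,::-1])
E
```

```text
t 14.53 p [0.4826 0.0276 0.0392] yaw 7.38 z [ 1.5e-03  8.0e-04 -1.0e+00] F [0.82 0.56 1.13] op 0.577
```

View pics/w13.png

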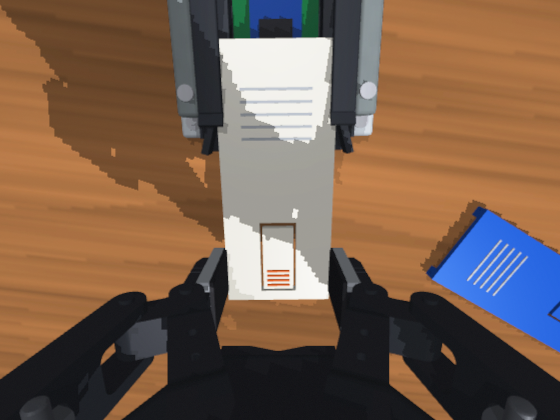

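Call:
{"name": "servo_tool", "arguments": {"rows": [{"hand": 0, "translation": [0.4, -0.004, 0], "dr": [0, 0, 0]}, {"hand": 0, "translation": [0.4, -0.004, 0], "dr": [0, 0, 0]}, {"hand": 0, "translation": [0.4, -0.004, 0], "dr": [0, 0, 0]}, {"hand": 0, "translation": [0.4, -0.004, 0], "dr": [0, 0, 0]}, {"hand": 0, "translation": [0.4, -0.004, 0], "dr": [0, 0, 0]}, {"hand": 0, "translation": [0.4, -0.004, 0], "dr": [0, 0, 0]}, {"hand": 0, "translation": [0.4, -0.004, 0], "dr": [0, 0, 0]}, {"hand": 0, "translation": [0, 0, 0], "dr": [0, 0, 0]}]}}

```text
clock: 15.58
ee_pos: [0.5122, 0.0317, 0.0396]
tcp_rot: [0.998, 0.064, 0.001, -0.0]
force: [-0.3, -0.0, 2.5]
opening: 0.578
```

```bash
python3 - <<'E'
from h import *
o=say();im=grab_frame("wrist")
cv2.imwrite("pics/w14.png",im[:,:,::-1])
d=grab_frame("side");cv2.imwrite("pics/s14.png",cv2.resize(d[150:250,220:350,::-1],None,fx=6,fy=6,interpolation=2))
E
```

```text
t 15.57 p [0.5122 0.0317 0.0396] yaw 7.37 z [ 1.7e-03  7.0e-04 -1.0e+00] F [-0.29 -0.01  2.45] op 0.578
```

View pics/w14.png

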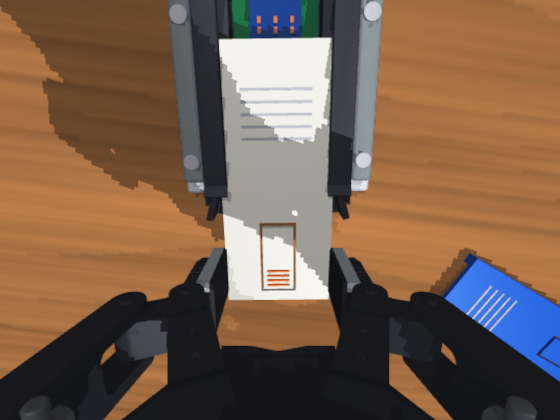

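View pics/s14.png

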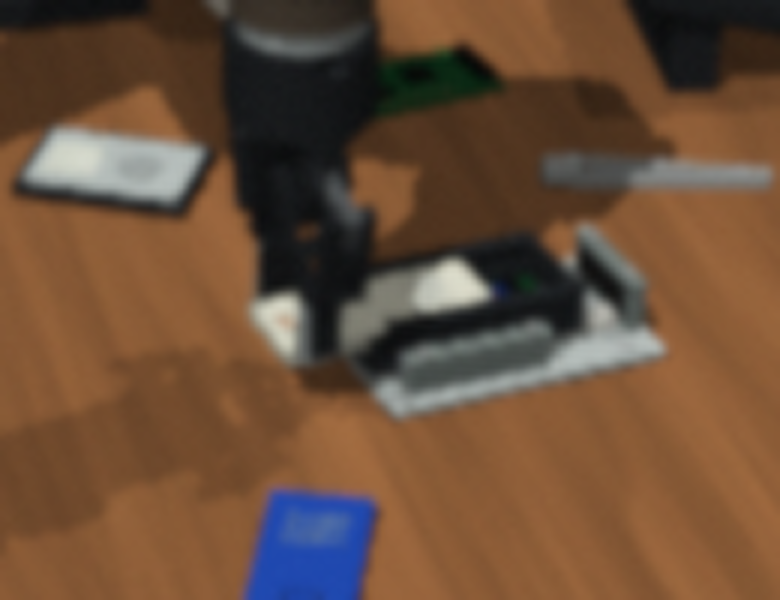

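Call:
{"name": "servo_tool", "arguments": {"rows": [{"hand": 0, "translation": [0.35, -0.004, -0.01], "dr": [0, 0, 0]}, {"hand": 0, "translation": [0.35, -0.004, 0], "dr": [0, 0, 0]}, {"hand": 0, "translation": [0.25, -0.004, 0], "dr": [0, 0, 0]}, {"hand": 0, "translation": [0, 0, 0], "dr": [0, 0, 0]}]}}

```text
clock: 16.18
ee_pos: [0.5214, 0.033, 0.0398]
tcp_rot: [0.998, 0.064, 0.0, -0.0]
force: [-0.5, 0.1, 2.9]
opening: 0.574
```

```bash
python3 - <<'E'
from h import *
o=say();im=grab_frame("wrist")
cv2.imwrite("pics/w15.png",cv2.resize(im[180:320,170:390,::-1],None,fx=3.6,fy=3.6,interpolation=2))
E
```

```text
t 16.18 p [0.5214 0.033  0.0398] yaw 7.37 z [ 5.e-04  6.e-04 -1.e+00] F [-0.54  0.07  2.88] op 0.574
```

View pics/w15.png

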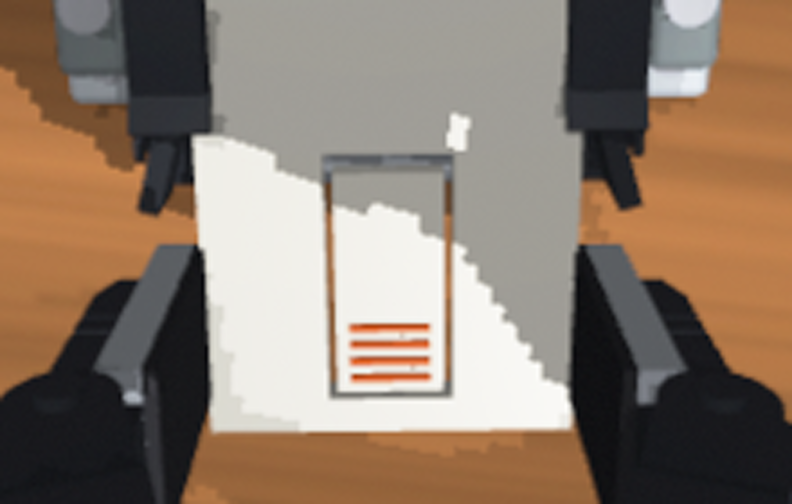

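About 5–6 mm remains between the pads and the mouth, and the cover is guided over ~84 mm. I'll release here, lift and go behind the tail.

Call:
{"name": "servo_tool", "arguments": {"rows": [{"hand": 0.25, "translation": [0, 0, 0], "dr": [0, 0, 0]}, {"hand": 0.35, "translation": [0, 0, 0], "dr": [0, 0, 0]}, {"hand": 0.4, "translation": [0, 0, 0], "dr": [0, 0, 0]}, {"hand": 0.4, "translation": [0, 0, 0], "dr": [0, 0, 0]}, {"hand": 0.4, "translation": [0, 0, -1.5], "dr": [0, 0, 0]}, {"hand": 0.4, "translation": [0, 0, -2], "dr": [0, 0, 0]}, {"hand": 0.4, "translation": [-1, 0, -2], "dr": [0, 0, 0]}, {"hand": 0.4, "translation": [-2, 0, 0], "dr": [0, 0, 0]}]}}

```text
clock: 17.23
ee_pos: [0.4922, 0.0292, 0.0982]
tcp_rot: [0.998, 0.064, 0.001, -0.0]
force: [0.1, -0.6, -0.7]
opening: 0.701
```

Call:
{"name": "servo_tool", "arguments": {"rows": [{"hand": 0, "translation": [-2, 0, 0], "dr": [0, 0, 0]}, {"hand": -0.3, "translation": [-1, 0, 0], "dr": [0, 0, 0]}, {"hand": -0.3, "translation": [0, 0, 0], "dr": [0, 0, 0]}]}}

```text
clock: 17.6
ee_pos: [0.4621, 0.0253, 0.1014]
tcp_rot: [0.998, 0.064, 0.003, -0.0]
force: [-0.1, 0.4, -0.1]
opening: 0.352
```

```bash
python3 - <<'E'
from h import *
o=say();im=grab_frame("wrist");np.savez("w16.npz",pos=o["ee_pos"],rot=o["tcp_rot"])
cv2.imwrite("pics/w16.png",im[:,:,::-1])
E
```

```text
t 17.6 p [0.4621 0.0253 0.1014] yaw 7.38 z [ 0.0058  0.0012 -1.    ] F [-0.09  0.4  -0.06] op 0.352
```

View pics/w16.png

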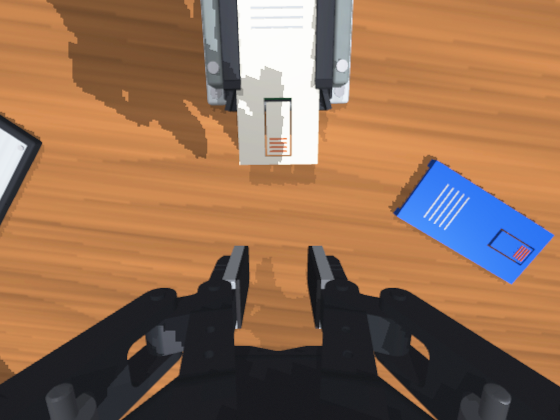

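The cover stayed put, with its tail at row 164. The jaws are now ~30 mm apart and will act as a two-point pusher. I'm lowering behind the tail, tips at ~29 mm.

Call:
{"name": "servo_tool", "arguments": {"rows": [{"hand": -0.3, "translation": [0, 0, 2], "dr": [0, -0.005, 0.004]}, {"hand": -0.3, "translation": [0, 0, 2], "dr": [0, 0, 0]}, {"hand": -0.3, "translation": [0, 0, 1.6], "dr": [0, 0, 0]}, {"hand": -0.3, "translation": [0, 0, 0.4], "dr": [0, 0, 0]}, {"hand": -0.3, "translation": [1, 0, 0], "dr": [0, 0, 0]}, {"hand": -0.3, "translation": [0, 0, 0], "dr": [0, 0, 0]}, {"hand": -0.3, "translation": [0, 0, 0], "dr": [0, 0, 0]}]}}

```text
clock: 18.52
ee_pos: [0.481, 0.0274, 0.0424]
tcp_rot: [0.998, 0.062, 0.005, -0.0]
force: [0.2, -0.4, 0.2]
opening: 0.348
```

```bash
python3 - <<'E'
from h import *
o=say();im=grab_frame("wrist");np.savez("w17.npz",pos=o["ee_pos"],rot=o["tcp_rot"])
cv2.imwrite("pics/w17.png",im[:,:,::-1])
d=grab_frame("side");cv2.imwrite("pics/s17.png",cv2.resize(d[150:250,220:350,::-1],None,fx=6,fy=6,interpolation=2))
E
```

```text
t 18.52 p [0.481  0.0274 0.0424] yaw 7.16 z [ 0.0104  0.0012 -0.9999] F [ 0.18 -0.36  0.2 ] op 0.348
```

View pics/w17.png

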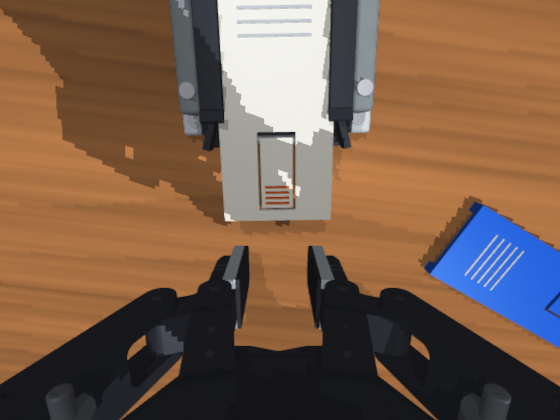

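View pics/s17.png

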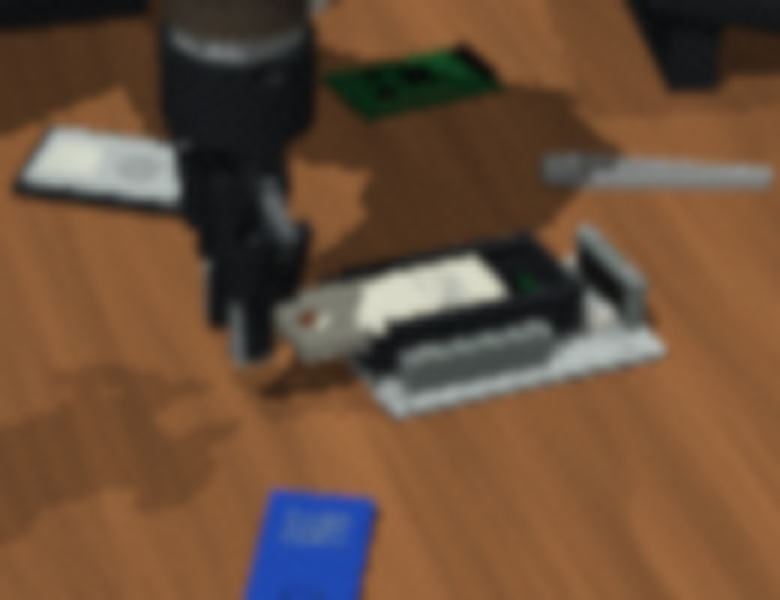

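Call:
{"name": "servo_tool", "arguments": {"rows": [{"hand": -0.3, "translation": [0, 0, 0.3], "dr": [0, -0.01, 0]}, {"hand": -0.3, "translation": [0, 0, 0], "dr": [0, 0, 0]}, {"hand": -0.3, "translation": [0.4, 0, 0], "dr": [0, 0, 0.006]}, {"hand": -0.3, "translation": [0.4, -0.004, 0], "dr": [0, 0, 0]}, {"hand": -0.3, "translation": [0.3, -0.003, 0], "dr": [0, 0, 0]}]}}

```text
clock: 19.25
ee_pos: [0.4924, 0.0288, 0.0397]
tcp_rot: [0.998, 0.059, 0.0, 0.0]
force: [0.9, 0.1, 0.2]
opening: 0.351
```

```bash
python3 - <<'E'
from h import *
say()
E
```

```text
t 19.25 p [0.4924 0.0288 0.0397] yaw 6.78 z [ 6.e-04 -1.e-04 -1.e+00] F [0.89 0.11 0.2 ] op 0.351
```

Call:
{"name": "servo_tool", "arguments": {"rows": [{"hand": -0.3, "translation": [0.2, 0, 0], "dr": [0, 0, -0.018]}, {"hand": -0.3, "translation": [0.4, 0, 0], "dr": [0, 0, 0]}, {"hand": -0.3, "translation": [0.4, 0, 0], "dr": [0, 0, 0]}, {"hand": -0.3, "translation": [0.4, 0, 0], "dr": [0, 0, 0]}]}}

```text
clock: 19.75
ee_pos: [0.507, 0.0308, 0.0396]
tcp_rot: [0.998, 0.069, 0.0, 0.0]
force: [0.2, 0.8, 0.4]
opening: 0.346
```

Call:
{"name": "servo_tool", "arguments": {"rows": [{"hand": -0.3, "translation": [0.4, 0, 0], "dr": [0, 0, 0]}, {"hand": -0.3, "translation": [0.4, 0, 0], "dr": [0, 0, 0]}]}}

```text
clock: 20.0
ee_pos: [0.5151, 0.032, 0.0395]
tcp_rot: [0.998, 0.069, -0.0, 0.0]
force: [-1.6, -0.0, 0.3]
opening: 0.355
```

```bash
python3 - <<'E'
from h import *
o=say();im=grab_frame("wrist")
cv2.imwrite("pics/w18.png",im[:,:,::-1])
d=grab_frame("side");cv2.imwrite("pics/s18.png",cv2.resize(d[150:250,220:350,::-1],None,fx=6,fy=6,interpolation=2))
E
```

```text
t 20.0 p [0.5151 0.032  0.0395] yaw 7.89 z [-8.e-04 -2.e-04 -1.e+00] F [-1.62 -0.05  0.29] op 0.355
```

View pics/w18.png

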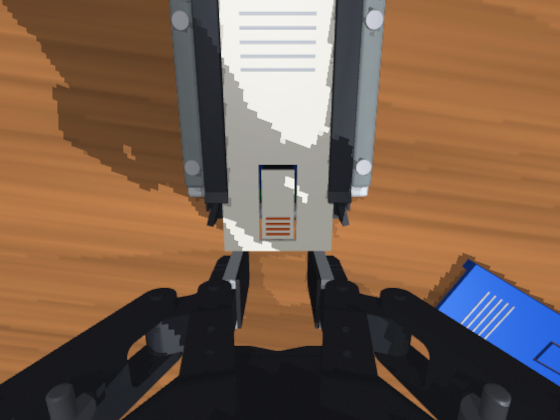

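The push works: F ≈ -1.6 N, the cover advancing and centred, tail ~12 mm proud of the mouth. I'm continuing. Next the case should slide back to the stop.

Call:
{"name": "servo_tool", "arguments": {"rows": [{"hand": -0.3, "translation": [0.3, 0, 0], "dr": [0, 0, 0]}, {"hand": -0.3, "translation": [0.3, 0, 0], "dr": [0, 0, 0]}, {"hand": -0.3, "translation": [0.3, 0, 0], "dr": [0, 0, 0]}]}}

```text
clock: 20.48
ee_pos: [0.5228, 0.033, 0.0391]
tcp_rot: [0.998, 0.069, -0.002, 0.0]
force: [-2.3, 0.4, 1.1]
opening: 0.351
```

Call:
{"name": "servo_tool", "arguments": {"rows": [{"hand": -0.3, "translation": [0.3, 0, 0], "dr": [0, 0, 0]}, {"hand": -0.3, "translation": [0.3, 0, 0], "dr": [0, 0, 0]}]}}

```text
clock: 20.72
ee_pos: [0.5287, 0.0339, 0.0389]
tcp_rot: [0.998, 0.069, -0.002, 0.0]
force: [-2.8, -0.4, 1.5]
opening: 0.354
```

```bash
python3 - <<'E'
from h import *
o=say();im=grab_frame("wrist")
cv2.imwrite("pics/w19.png",im[:,:,::-1])
d=grab_frame("side");cv2.imwrite("pics/s19.png",cv2.resize(d[150:250,220:350,::-1],None,fx=6,fy=6,interpolation=2))
E
```

```text
t 20.73 p [0.5287 0.0339 0.0389] yaw 7.89 z [-4.8e-03 -7.0e-04 -1.0e+00] F [-2.76 -0.38  1.51] op 0.354
```

View pics/w19.png

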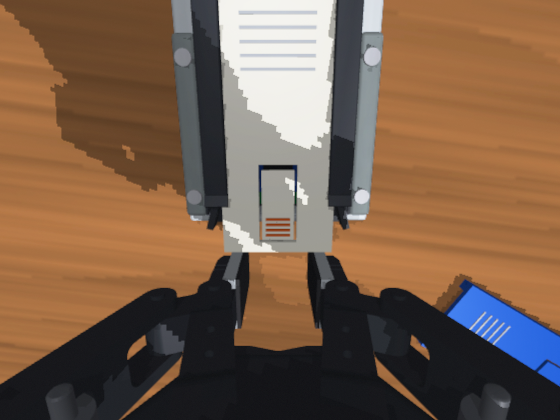

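View pics/s19.png

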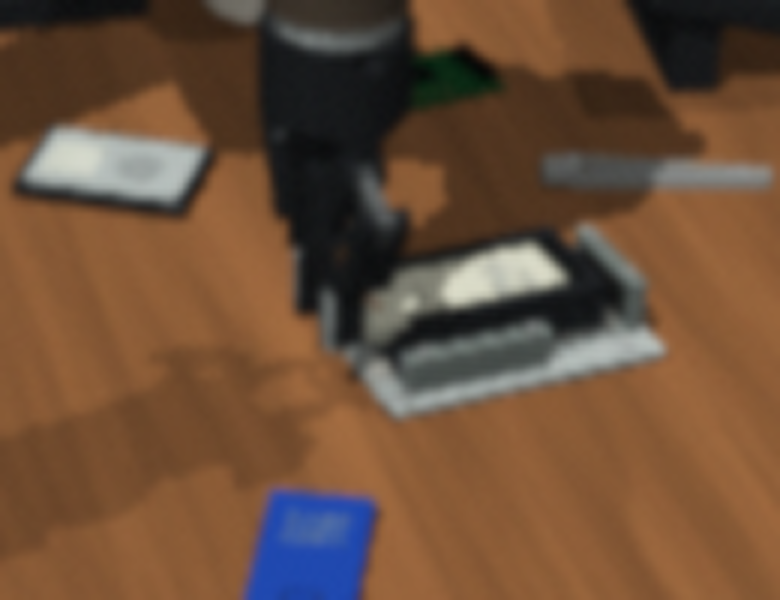

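The case is now sliding back with the cover (cradle edges moved in view, ~2.8 N). I'm continuing to the stop.

Call:
{"name": "servo_tool", "arguments": {"rows": [{"hand": -0.3, "translation": [0.3, 0, -0.03], "dr": [0, 0.005, 0]}, {"hand": -0.3, "translation": [0.3, 0, 0], "dr": [0, 0, 0]}]}}

```text
clock: 21.08
ee_pos: [0.5348, 0.0348, 0.0389]
tcp_rot: [0.998, 0.069, 0.0, -0.0]
force: [-3.8, -0.3, 0.8]
opening: 0.347
```

Call:
{"name": "servo_tool", "arguments": {"rows": [{"hand": -0.3, "translation": [0.3, 0, 0], "dr": [0, 0, 0]}, {"hand": -0.3, "translation": [0.3, 0, 0], "dr": [0, 0, 0]}]}}

```text
clock: 21.32
ee_pos: [0.5411, 0.0356, 0.0389]
tcp_rot: [0.998, 0.069, -0.0, -0.0]
force: [-2.3, 0.1, 1.0]
opening: 0.346
```

Call:
{"name": "servo_tool", "arguments": {"rows": [{"hand": -0.3, "translation": [0.3, 0, 0], "dr": [0, 0, 0]}, {"hand": -0.3, "translation": [0.3, 0, 0], "dr": [0, 0, 0]}]}}

```text
clock: 21.58
ee_pos: [0.5431, 0.0359, 0.0383]
tcp_rot: [0.998, 0.069, -0.004, 0.0]
force: [-8.4, -1.5, 5.5]
opening: 0.348
```

```bash
python3 - <<'E'
from h import *
o=say();im=grab_frame("wrist")
cv2.imwrite("pics/w20.png",im[:,:,::-1])
d=grab_frame("side");cv2.imwrite("pics/s20.png",cv2.resize(d[150:250,220:350,::-1],None,fx=6,fy=6,interpolation=2))
E
```

```text
t 21.57 p [0.5431 0.0359 0.0383] yaw 7.88 z [-0.0089 -0.0012 -1.    ] F [-8.44 -1.48  5.51] op 0.348
```

View pics/w20.png

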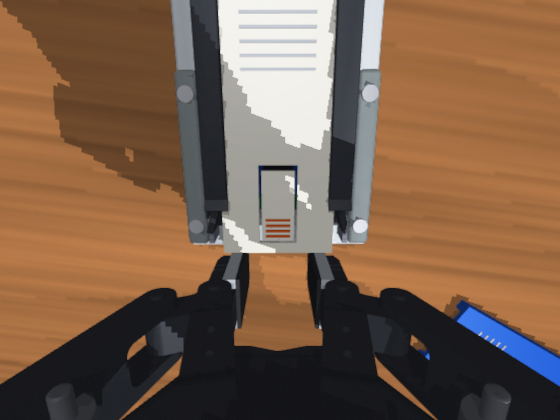

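View pics/s20.png

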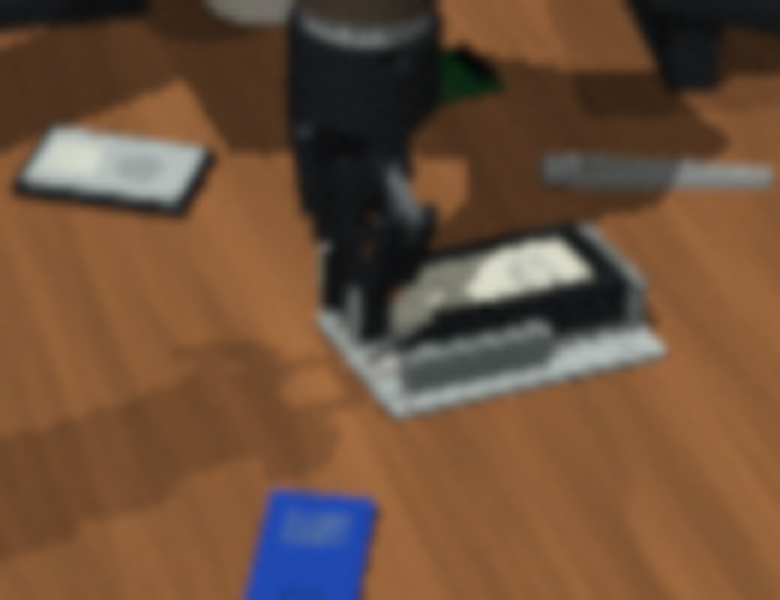

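The case back is against the end stop and the force is up to 8 N. Now for the final ~9 mm with force checks.

Call:
{"name": "servo_tool", "arguments": {"rows": [{"hand": -0.3, "translation": [0.3, 0, -0.06], "dr": [0, 0.009, 0]}]}}

```text
clock: 21.8
ee_pos: [0.5433, 0.036, 0.0381]
tcp_rot: [0.998, 0.069, -0.003, 0.0]
force: [-9.7, -1.2, 4.7]
opening: 0.352
```

Call:
{"name": "servo_tool", "arguments": {"rows": [{"hand": -0.3, "translation": [0.35, 0, -0.03], "dr": [0, 0.004, 0]}]}}

```text
clock: 21.92
ee_pos: [0.5436, 0.036, 0.0379]
tcp_rot: [0.998, 0.069, -0.004, 0.0]
force: [-11.3, -2.7, 5.4]
opening: 0.349
```

Call:
{"name": "servo_tool", "arguments": {"rows": [{"hand": -0.3, "translation": [0.35, 0, -0.03], "dr": [0, 0.004, 0]}]}}

```text
clock: 22.05
ee_pos: [0.5438, 0.0361, 0.0376]
tcp_rot: [0.998, 0.068, -0.005, 0.0]
force: [-9.5, -1.1, 5.5]
opening: 0.348
```

Call:
{"name": "servo_tool", "arguments": {"rows": [{"hand": -0.3, "translation": [0.45, 0, -0.15], "dr": [0, 0.012, 0]}]}}

```text
clock: 22.18
ee_pos: [0.5442, 0.0362, 0.0378]
tcp_rot: [0.998, 0.068, -0.004, 0.0]
force: [-10.3, -0.8, 0.9]
opening: 0.354
```

Call:
{"name": "servo_tool", "arguments": {"rows": [{"hand": -0.3, "translation": [0.45, 0, -0.15], "dr": [0, 0.012, 0]}]}}

```text
clock: 22.3
ee_pos: [0.5442, 0.0362, 0.0377]
tcp_rot: [0.998, 0.068, -0.002, 0.0]
force: [-10.6, -1.9, 2.3]
opening: 0.35
```

```bash
python3 - <<'E'
from h import *
o=say();im=grab_frame("wrist")
cv2.imwrite("pics/w21.png",cv2.resize(im[150:300,170:390,::-1],None,fx=3.6,fy=3.6,interpolation=2))
d=grab_frame("scene");cv2.imwrite("pics/s21.png",cv2.resize(d[190:290,260:370,::-1],None,fx=6,fy=6,interpolation=2))
E
```

```text
t 22.3 p [0.5442 0.0362 0.0377] yaw 7.82 z [-4.8e-03 -6.0e-04 -1.0e+00] F [-10.6   -1.9    2.32] op 0.35
```

View pics/w21.png

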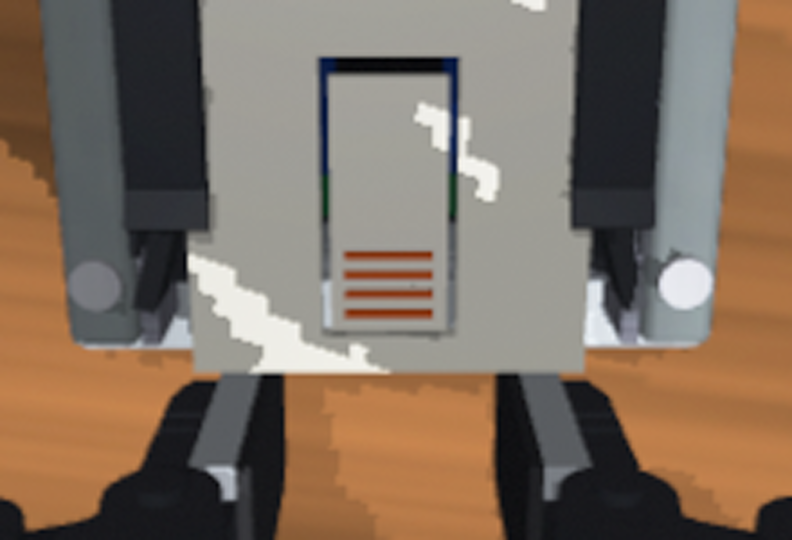

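View pics/s21.png

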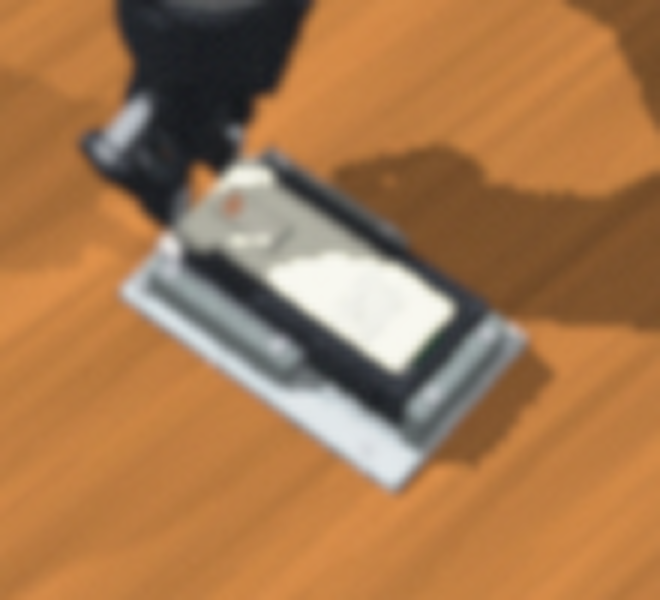

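The case is seated on the stop and the cover is about 4–5 mm from home, riding the ramp at ~10 N. I'm increasing the push moderately.

Call:
{"name": "servo_tool", "arguments": {"rows": [{"hand": -0.3, "translation": [0.6, 0, -0.1], "dr": [0, 0.006, 0]}]}}

```text
clock: 22.52
ee_pos: [0.5474, 0.0367, 0.0377]
tcp_rot: [0.998, 0.068, -0.002, 0.0]
force: [-1.2, -0.2, -1.5]
opening: 0.352
```

Call:
{"name": "servo_tool", "arguments": {"rows": [{"hand": -0.3, "translation": [0.7, 0, -0.1], "dr": [0, 0.006, 0]}]}}

```text
clock: 22.65
ee_pos: [0.5502, 0.037, 0.0376]
tcp_rot: [0.998, 0.068, -0.004, 0.0]
force: [-15.8, -2.9, 8.5]
opening: 0.353
```

The force dropped to 1 N and then rose to 16 N, which suggests a click followed by the end wall. I'll back off and look.

Call:
{"name": "servo_tool", "arguments": {"rows": [{"hand": -0.3, "translation": [-0.5, 0, -0.1], "dr": [0, 0.006, 0]}, {"hand": -0.3, "translation": [-1.5, 0, 0], "dr": [0, 0, 0]}, {"hand": -0.3, "translation": [-1, 0, -2], "dr": [0, 0, 0]}, {"hand": -0.3, "translation": [0, 0, -3], "dr": [0, 0, 0]}, {"hand": -0.3, "translation": [0, 0, 0], "dr": [0, 0, 0]}]}}

```text
clock: 23.28
ee_pos: [0.5274, 0.0336, 0.092]
tcp_rot: [0.998, 0.068, 0.008, -0.0]
force: [0.4, -0.1, 0.4]
opening: 0.351
```

```bash
python3 - <<'E'
from h import *
o=say();im=grab_frame("wrist");np.savez("w22.npz",pos=o["ee_pos"],rot=o["tcp_rot"])
cv2.imwrite("pics/w22f.png",im[:,:,::-1])
cv2.imwrite("pics/w22.png",cv2.resize(im[0:200,190:370,::-1],None,fx=3,fy=3,interpolation=2))
d=grab_frame("side");cv2.imwrite("pics/s22.png",cv2.resize(d[150:250,220:350,::-1],None,fx=6,fy=6,interpolation=2))
E
```

```text
t 23.27 p [0.5274 0.0336 0.092 ] yaw 7.82 z [ 0.0155  0.0017 -0.9999] F [ 0.36 -0.1   0.37] op 0.351
```

View pics/w22.png

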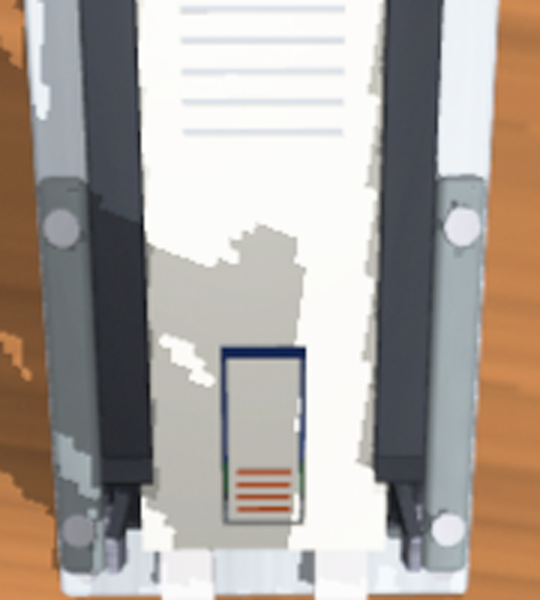

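View pics/s22.png

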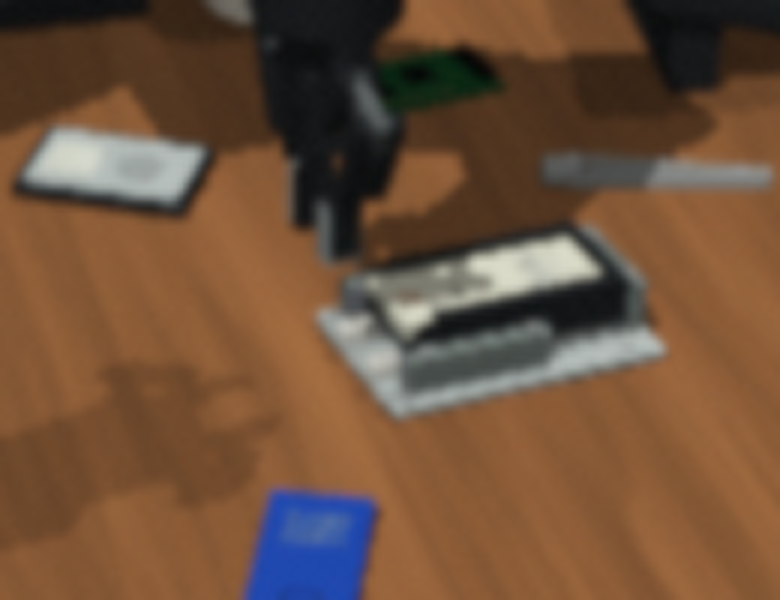

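The tail is now ~2.5–3 mm proud of the mouth and the tab looks flush. I'll view the nose end and stop from higher up.

Call:
{"name": "servo_tool", "arguments": {"rows": [{"hand": -0.3, "translation": [2, 0, -3], "dr": [0, -0.015, 0]}, {"hand": -0.3, "translation": [2.5, 0, -3], "dr": [0, 0, 0]}, {"hand": -0.3, "translation": [2.5, 0, 0], "dr": [0, 0, 0]}, {"hand": -0.3, "translation": [0, 0, 0], "dr": [0, 0, 0]}, {"hand": -0.3, "translation": [0, 0, 0], "dr": [0, 0, 0]}]}}

```text
clock: 24.0
ee_pos: [0.5927, 0.0431, 0.1436]
tcp_rot: [0.998, 0.068, -0.008, 0.0]
force: [0.4, -0.5, -0.6]
opening: 0.346
```

```bash
python3 - <<'E'
from h import *
o=say();im=grab_frame("wrist");np.savez("w23.npz",pos=o["ee_pos"],rot=o["tcp_rot"])
cv2.imwrite("pics/w23f.png",im[:,:,::-1])
cv2.imwrite("pics/w23.png",cv2.resize(im[40:240,190:370,::-1],None,fx=3,fy=3,interpolation=2))
s=grab_frame("scene");cv2.imwrite("pics/sc23.png",s[:,:,::-1])
E
```

```text
t 24.0 p [0.5927 0.0431 0.1436] yaw 7.83 z [-0.0156 -0.0013 -0.9999] F [ 0.37 -0.49 -0.56] op 0.346
```

View pics/w23.png

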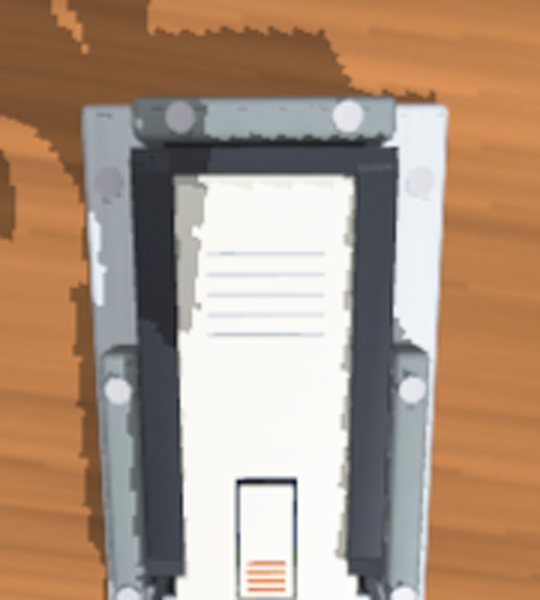

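View pics/sc23.png

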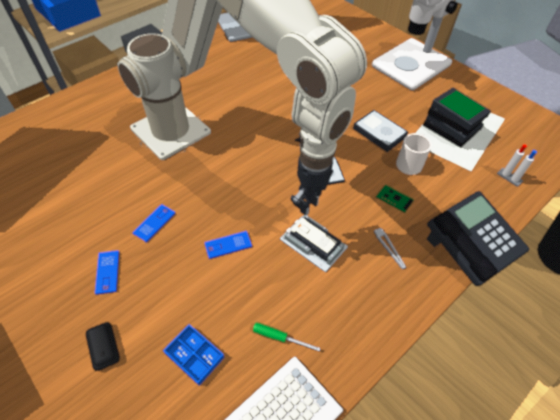

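The nose edge meets the back wall with no gap, the case is against the end stop, the bystanders haven't moved and the robot is clear. Handing in.

```bash
python3 -c "
from bench import ticket
print(ticket.job_done())"
```

```text
the job is handed in; nothing more can be done
None
```

I slid the ivory cover fully home in the enclosure and handed the job in at about 24 s of the 58 s. I gripped it near its tail, landed its nose on the rails and slid it in about 84 mm. Then I let go and pushed its tail face with the part-closed fingers.

**Push force:** the enclosure slid back to the end stop at about 3 N, and the tab's ramp took about 10–11 N. The force then fell to about 1 N, which I take as the click, and rose to 16 N against the back wall before I backed off.

**Last checks:**
- **Cover:** the nose met the back wall with no visible gap, the tail was about 2.5–3 mm proud of the mouth, and the tab looked flush.
- **Enclosure:** it was against the end stop.
- **Desk:** the bystanders in view, including the blue look-alikes, were where they had been. The gripper was touching nothing.

**What disagreed:**
- **Ledge height:** the two-view measurement gave about 26–30 mm against the 34 mm in the text. Contact while lowering put the rails at about 30 mm, which fits the text.
- **Wrist calibration:** it shifted by 1–2 mm between scripts, so I did the final alignment from single pictures.
- **Click:** I saw it only through the force drop and the final position, because the tab's bend cannot be read directly.

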